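Load a transfer carriage and lock it with its ball-lock pin

ROBOT

A 6-joint arm with a two-finger parallel gripper is mounted at the origin on the work surface. World frame = base frame: x ahead of the robot, y to its left, z up, the work surface at z = 0. Lengths are in m, angles in rad, forces in N, time in s.
With the tool pointing down it reaches from about 0.35 to 0.775 m from the base axis. Payload 7.3 kg.
Tool frame: the origin (TCP) lies on the centre line of the jaws, within the pads' length; the fingertips stand 25 mm ahead of it and the grasp point (between the pads) lies 6 mm ahead of it; z points along the fingers, y is the direction in which the jaws open and shut (so a half turn about z gives the same grasp; the last joint's range is limited). The gripper opens to 92 mm and grips with 3 to 60 N. Pads are 19 mm wide; open, the fingers measure 130 mm over their backs; the gripper's body (75 mm by 190 mm) begins 47 mm behind the grasp point.
Start: joints at [-1.387, 0.342, 1.524, -0, 1.275, -0.146], TCP at [0.17, -0.497, 0.252] pointing down, gripper open.
Joint ranges: [-2.53, 2.53], [-0.77, 2.02], [0.04, 2.7], [-1, 4.14], [0.28, 2.66], [-3.11, 3.11]. Speed limits (rad/s): [2.57, 2.57, 3.14, 3.14, 3.14, 3.14].

INTERFACE

Orientations are given as [roll, pitch, yaw] about the fixed x, y, z axes, in that order (R = Rz(yaw) Ry(pitch) Rx(roll)).
In Python, from cell import telemetry, read_camera, workorder gives the robot as it stands.
- The arm moves only by the shell command python3 -m creep 'ROWS' [FORCE]. ROWS is JSON, one flat list of numbers, 5 for each row, row after row: the opening, from 0 (shut) to 1 (fully open), then the shift along the world's x, y, z in m, then the turn about the world's z in rad. A call has 1 to 12 rows; each row shifts and turns the pose as measured when the row begins; what a row does not reach is not made up. A row lasts 1/8 s, in which the tool goes at most 62.5 mm and 10.7 degrees, less where a joint would pass 70% of its speed; a pose out of reach is approached as far as the arm can. A call is refused whole if a number of a shift passes 0.0625 or a number of a turn 0.188, either way. A call with a gripper value outside its range is refused whole. The fingers move at their own pace and stop on an object; FORCE is the grip in N (left out, the last holds). Time passes only in rows, so rows that do not move let the fingers close. It gives the time, the measured TCP pose, the force and the opening at its end, in the units of the state.
- telemetry.observe(): the state, without advancing time (a new reading comes with each control period).
- read_camera(name): name is "side" or "top" or "wrist"; returns a dict with "image" (420x560x3 uint8, red, green, blue), "fovy" (degrees; the focal length in pixels is half the picture's height over the tangent of half this angle, whatever the lens; pixels are square), "cx", "cy" (the principal point, pixels), "distortion" ([k1, k2, p1, p2, k3] as OpenCV has them; the pictures are not rectified), "R" (3x3) and "t" (3): a world point X has camera coordinates R X + t. Camera axes: x right, y down, z forward; pixel columns grow to the right and rows downward; lengths in m; the calibration is good to about 2 mm. A picture is of the moment at which its call begins. There is no depth.
- workorder.hand_in(): hands the job in, once; it reports no verdict.
The state is a dict: "time": time; "qpos": joint angles; "qvel": joint speeds; "joint_efforts": joint torques, N m; "tool_pos": TCP position; "tool_rot": TCP orientation; "contact_force": force on the tool from outside, world axes, zero at the start; "torque": the same for the moment, N m; "opening": finger opening in m.
Only numpy, scipy, OpenCV 4.12 (cv2) and the standard library are available. Lean on these libraries where they do the work, as an engineer would, in place of code of your own. Each camera call takes 0.05 s, during which the arm holds its last target.

TASK

With the carriage still pinned at the loading end, slide every steel disc on its deck into a pocket, one to a pocket, keeping the discs down on the deck rather than lifting them clear of it. Then squeeze the ball-lock pin's buttons, draw it right out, run the carriage smoothly to its stop at the working end, and push the pin fully home through the working-end hole and release it so that its balls lock. Leave every disc flat in its pocket and the other things on the bench alone.

Things in the scene. Friction and masses are not known exactly. Their poses are not given: they have to be found in the camera images.
- disc0_c (a point): centre (half-way up) of a plain dark steel spacer disc, diameter 40 mm, 10 mm thick, 90 g, lying flat on the carriage deck; all discs are alike, and 3 to 5 of the five are present
- disc1_c (a point): centre (half-way up) of a plain dark steel spacer disc, diameter 40 mm, 10 mm thick, 90 g, lying flat on the carriage deck; all discs are alike, and 3 to 5 of the five are present
- disc2_c (a point): centre (half-way up) of a plain dark steel spacer disc, diameter 40 mm, 10 mm thick, 90 g, lying flat on the carriage deck; all discs are alike, and 3 to 5 of the five are present
- disc3_c (a point): centre (half-way up) of a plain dark steel spacer disc, diameter 40 mm, 10 mm thick, 90 g, lying flat on the carriage deck; all discs are alike, and 3 to 5 of the five are present
- disc4_c (a point): centre (half-way up) of a plain dark steel spacer disc, diameter 40 mm, 10 mm thick, 90 g, lying flat on the carriage deck; all discs are alike, and 3 to 5 of the five are present
- pocket0 (a point): centre of the mouth of a round pocket in the carriage deck, level with the deck's top face; 43 mm wide, 4 mm deep: a seated disc stands 6 mm proud, its centre 1 mm above this point (5 mm while it lies on the deck). Five in a row, 54 mm apart along y, move with the carriage; any disc fits any. x axis: across the deck, away from the pin rail; y: the way the carriage runs to the working end; z up
- pocket1 (a point): centre of the mouth of a round pocket in the carriage deck, level with the deck's top face; 43 mm wide, 4 mm deep: a seated disc stands 6 mm proud, its centre 1 mm above this point (5 mm while it lies on the deck). Five in a row, 54 mm apart along y, move with the carriage; any disc fits any. x axis: across the deck, away from the pin rail; y: the way the carriage runs to the working end; z up
- pocket2 (a point): centre of the mouth of a round pocket in the carriage deck, level with the deck's top face; 43 mm wide, 4 mm deep: a seated disc stands 6 mm proud, its centre 1 mm above this point (5 mm while it lies on the deck). Five in a row, 54 mm apart along y, move with the carriage; any disc fits any. x axis: across the deck, away from the pin rail; y: the way the carriage runs to the working end; z up
- pocket3 (a point): centre of the mouth of a round pocket in the carriage deck, level with the deck's top face; 43 mm wide, 4 mm deep: a seated disc stands 6 mm proud, its centre 1 mm above this point (5 mm while it lies on the deck). Five in a row, 54 mm apart along y, move with the carriage; any disc fits any. x axis: across the deck, away from the pin rail; y: the way the carriage runs to the working end; z up
- pocket4 (a point): centre of the mouth of a round pocket in the carriage deck, level with the deck's top face; 43 mm wide, 4 mm deep: a seated disc stands 6 mm proud, its centre 1 mm above this point (5 mm while it lies on the deck). Five in a row, 54 mm apart along y, move with the carriage; any disc fits any. x axis: across the deck, away from the pin rail; y: the way the carriage runs to the working end; z up
- carriage (a joint): travel of the carriage along y, m: 0 = loading end (stop), 0.080 = working end (stop). 3 N of friction; stays where left. Its deck is a bare aluminium plate, 185 (x) x 330 (y) mm, rimless, top 40 mm above the bench; it reaches 50 mm beyond the pockets' centres in x and 135 mm the other way, towards the rail
- hole_load (a point): centre of the loading-end hole's mouth, on the top face of the rail; the pin stands here at the start. The tongue's hole is under it when the carriage is at 0. The rail is a steel fork along the deck's near edge: two fixed strips and the carriage's tongue between them, all drilled 16.5 mm; top face 44 mm, underside of the lower strip 16 mm above the bench. Axes: y as the carriage runs, x from rail to deck, z up
- hole_work (a point): centre of the working-end hole's mouth on the top face of the rail, 80 mm along y from the loading hole; the tongue's hole is under it when the carriage is at 0.080. Axes as for hole_load
- hole_park (a point): centre of the mouth of the pin's parking hole, 26 mm wide, in a dark steel block 46 mm square and 44 mm high just past the end of the rail, 80 mm along y beyond hole_work: the pin can stand here loosely, resting on its flange
- handle (a point): a point on the axis of the carriage's handle, an upright black round post of diameter 16 mm at the deck's -y end, towards the rail; the point is 30 mm above the deck's top face, 19 mm below the post's top. Moves with the carriage
- pin_grip (a point): centre of the ball-lock pin's head, midway between its two side buttons, 24 mm above the underside of its flange. z: up along the pin; y: the line along which the buttons are squeezed together. Black head 26 x 32 mm reaching 15 mm above this point; flange 32 mm wide, 5 mm thick; steel shank below it 14 mm in diameter, 40 mm long, tip tapered over the last 4 mm. 190 g
- button_a (a joint): steel button on the pin's +y side, travel in m: 0 = free (its ball out), 0.004 = pressed (8 N; ball in). Faces 24 mm wide, 28 mm tall; the two are 48 mm apart when free, 40 mm pressed. Squeezing both draws the two balls into the shank near its tip; free, the balls are 22 mm across and cannot pass the 16.5 mm holes either way
- button_b (a joint): button on the pin's -y side, likewise
- brush: bystander: brush; origin on its underside; to be left alone
- wrench: bystander: wrench; origin on its underside; to be left alone
- driver: bystander: screwdriver; origin on its underside; to be left alone
- oil: bystander: oil bottle; origin on its underside; to be left alone
- jar: bystander: jar; origin on its underside; to be left alone
- cup: bystander: steel cup; origin on its underside; to be left alone
There are look-alikes about, which are no part of the job. What is shaped like the part that bears pin_grip but blue or red is not meant. What is shaped like the part that bears disc2_c but red is not meant.

How it is judged:
By the outcome, as a careful person would: the job done as asked, in the order asked, and still so for the second after the job is handed in, with the robot touching nothing.
Of disc0, disc1, disc2, disc3, disc4 only 3 to 5 are there at a start; the rules pass over those that are not, and their reading is None.
At some moment in a run one of disc0, disc1, disc2, disc3, disc4 may be knocked a few centimetres aside while the robot is not near it.
It also fails if it takes over 208 s, if anything falls off the work surface, if the arm or the gripper's body presses on something with over 40 N, if the wrist force passes 120 N, or if a joint passes its speed limit or range.

## Working session

There is one attempt and no reset: what is moved stays moved. The work goes in short steps, Python scripts to look and compute and a shell command to move; the robot and the scene stay as the last step left them, time stands still between calls to the robot, and variables do not carry over. Pictures are saved under pics/ and viewed, and the job is handed in when it is done.

```bash
ls; mkdir -p pics
cat > h.py <<'E'
import numpy as np,cv2
from cell import telemetry, read_camera, workorder
def snap(name,fn=None):
    c=read_camera(name)
    if fn: cv2.imwrite('pics/'+fn+'.png',c['image'][:,:,::-1])
    return c
def K(c):
    h,w=c['image'].shape[:2]; f=h/2/np.tan(np.radians(c['fovy'])/2)
    return np.array([[f,0,c['cx']],[0,f,c['cy']],[0,0,1.]])
def ray(c,uv):
    p=cv2.undistortPoints(np.array([[uv]],float),K(c),np.array(c['distortion'],float))[0,0]
    R=np.array(c['R']);t=np.array(c['t'])
    return -R.T@t, R.T@np.array([p[0],p[1],1.])
def onz(c,uv,z):
    o,d=ray(c,uv); return o+d*(z-o[2])/d[2]
def proj(c,X):
    R=np.array(c['R']);t=np.array(c['t'],float)
    return cv2.projectPoints(np.array(X,float).reshape(-1,1,3),cv2.Rodrigues(R)[0],t,K(c),np.array(c['distortion'],float))[0].reshape(-1,2)
def st():
    s=telemetry.observe()
    print('t',round(s['time'],2),'pos',np.round(s['tool_pos'],4),'rot',np.round(s['tool_rot'],3),'F',np.round(s['contact_force'],1),'open',round(float(s['opening']),4),'q',np.round(s['qpos'],2))
    return s
E
python3 - <<'E'
from h import *
st()
for n in ['side','top','wrist']:
    c=snap(n,n+'0'); print(n,c['fovy'],c['cx'],c['cy'],c['distortion'],np.round(-np.array(c['R']).T@np.array(c['t']),3))
E
```

```text
pics
t 0.0 pos [ 0.17   -0.4963  0.251 ] rot [-3.14 -0.    0.33] F [-1.4  0.1 -0.2] open 0.0918 q [-1.39  0.34  1.53  0.    1.28 -0.15]
side 46.088759335562926 277.5623599440969 221.77278819305877 [-0.02513097  0.          0.          0.          0.        ] [ 0.285 -0.909  0.919]
top 53.237101738720135 274.23405014630055 211.53560719465446 [-0.01361316  0.          0.          0.          0.        ] [0.482 0.005 1.176]
wrist 66.10739811264341 275.1495919439326 207.0569687042127 [-0.04861251  0.          0.          0.          0.        ] [ 0.239 -0.474  0.384]
```

View pics/top0.png

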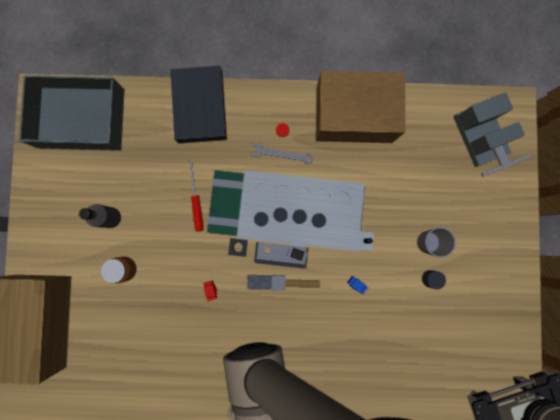

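View pics/side0.png

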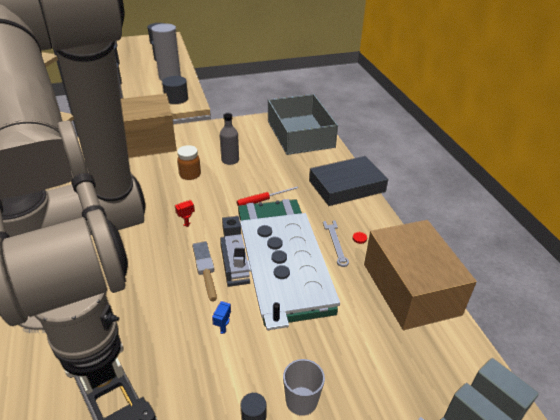

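View pics/wrist0.png

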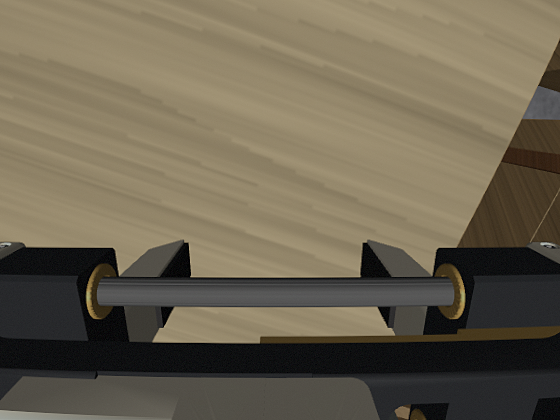

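Run:
```python
from h import *
c=snap('top'); im=c['image'][:,:,::-1]
cv2.imwrite('pics/topc.png',cv2.resize(im[160:275,200:390],None,fx=4.2,fy=4.2,interpolation=cv2.INTER_CUBIC))
c=snap('side'); im=c['image'][:,:,::-1]
cv2.imwrite('pics/sidec.png',cv2.resize(im[190:340,180:350],None,fx=4,fy=4,interpolation=cv2.INTER_CUBIC))
```

```text
(no output)
```

View pics/topc.png

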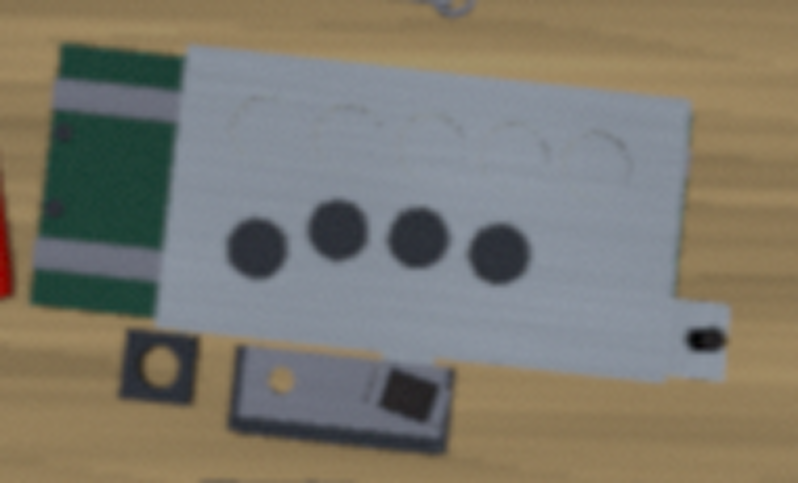

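View pics/sidec.png

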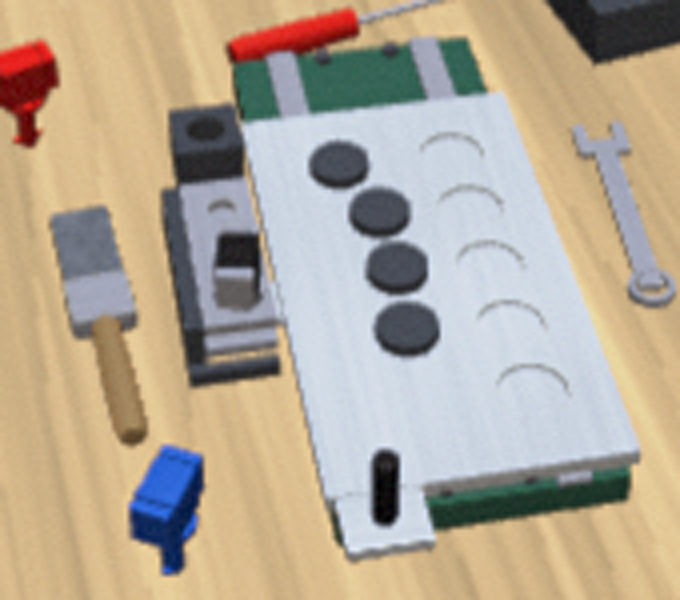

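Run:
```python
from h import *
c=snap('top'); 
f=lambda u,v:(200+(u+.5)/4.2-.5,160+(v+.5)/4.2-.5)
P={k:onz(c,f(*uv),z) for k,uv,z in [('TL',(187,46),.04),('TR',(691,101),.04),('BL',(155,325),.04),('BR',(668,380),.04),('hw',(281,381),.044),('hp',(161,367),.044),('d0',(257,248),.05),('d1',(338,230),.05),('d2',(418,238),.05),('d3',(499,253),.05),('pinhead',(409,394),.083),('handle',(706,339),.089)]}
for k,v in P.items(): print(k,np.round(v,4))
d=P['TL']-P['TR'];print('len',np.linalg.norm(d),'ang',np.degrees(np.arctan2(-d[0],d[1])))
d=P['BL']-P['TL'];print('wid',np.linalg.norm(d),np.degrees(np.arctan2(-d[1],-d[0])))
d=P['BL']-P['BR'];print('len',np.linalg.norm(d),np.degrees(np.arctan2(-d[0],d[1])))
d=P['hp']-P['hw'];print('hh',np.linalg.norm(d),np.degrees(np.arctan2(-d[0],d[1])))
```

```text
TL [0.6752 0.0856 0.04  ]
TR [ 0.6474 -0.2435  0.04  ]
BL [0.4933 0.1008 0.04  ]
BR [ 0.466  -0.2302  0.04  ]
hw [0.4595 0.0188 0.044 ]
hp [0.4665 0.0958 0.044 ]
d0 [0.544  0.0362 0.05  ]
d1 [ 0.5569 -0.0154  0.05  ]
d2 [ 0.553  -0.0668  0.05  ]
d3 [ 0.5446 -0.1189  0.05  ]
pinhead [ 0.4541 -0.061   0.083 ]
handle [ 0.4924 -0.2433  0.089 ]
len 0.3302730203747578 ang -4.832371441642729
wid 0.18249895556692755 -4.790404229084865
len 0.3321929338263071 -4.721692048028366
hh 0.07738765802626178 -5.238840626609502
```

Candidates for the pin: black head at (297,254), with look-alikes blue (358,285) and red (210,291). I choose the black one standing in the rail. Disc candidates: dark at (261,219), (280,215), (299,216) and (319,220), with the red one at (283,130) a decoy. I choose the four dark ones on the deck, all visible in the close crop. Next I go up over the deck for a close view.

```bash
python3 -m creep '[1,0.04,0.035,0.008,0.116, 1,0.04,0.035,0.008,0.116, 1,0.04,0.035,0.008,0.116, 1,0.04,0.035,0.008,0.116, 1,0.04,0.035,0.008,0.116, 1,0.04,0.035,0.008,0.116, 1,0.04,0.035,0.008,0.116, 1,0.04,0.035,0.008,0.116, 1,0.04,0.035,0.008,0.116, 1,0.04,0.035,0.008,0.116, 1,0,0,0,0]'
python3 - <<'E'
from h import *
st(); c=snap('wrist','w1'); print(np.round(-np.array(c['R']).T@np.array(c['t']),3))
E
```

```text
time: 1.68
tool_pos: [0.5802, -0.1336, 0.3329]
tool_rot: [3.141, 0.0, 1.525]
contact_force: [-0.3, -0.3, -0.8]
opening: 0.0919
t 1.68 pos [ 0.5802 -0.1336  0.3329] rot [3.141 0.    1.525] F [-0.3 -0.3 -0.8] open 0.0919 q [-0.35  0.43  1.17 -0.    1.54 -0.31]
[ 0.583 -0.061  0.466]
```

View pics/w1.png

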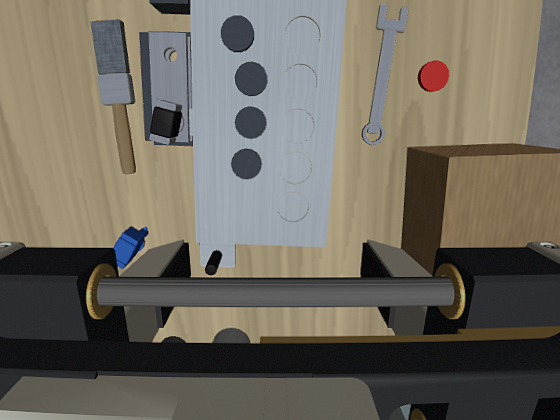

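Run:
```python
from h import *
c=snap('wrist'); im=c['image'][:,:,::-1]
cr=cv2.resize(im[0:250,140:345],None,fx=3,fy=3,interpolation=cv2.INTER_CUBIC)
g=cv2.createCLAHE(3,(4,4)).apply(cv2.cvtColor(cr,cv2.COLOR_BGR2GRAY))
cv2.imwrite('pics/w1c.png',g[:600]);cv2.imwrite('pics/w1d.png',g[150:])
# predicted pockets
for i in range(5):
    p=np.array([.6128,-.0754])+(i-2)*.054*np.array([.0837,.9965])
    print(i,p,np.round(proj(c,[p[0],p[1],.04])[0],1))
m=(im.max(2)<90).astype(np.uint8)*255
m[:, :200]=0; m[:,335:]=0; m[245:]=0
for q in cv2.findContours(m,cv2.RETR_EXTERNAL,cv2.CHAIN_APPROX_NONE)[0]:
    if cv2.contourArea(q)>200:
        (u,v),ax,an=cv2.fitEllipse(q); print('disc',np.round((u,v),1),np.round(ax,1),np.round(onz(c,(u,v),.049),4))
```

```text
0 [ 0.6037604 -0.183022 ] [295.1 205.9]
1 [ 0.6082802 -0.129211 ] [297.2 166.7]
2 [ 0.6128 -0.0754] [299.4 124.9]
3 [ 0.6173198 -0.021589 ] [301.8  80.4]
4 [0.6218396 0.032222 ] [304.2  33.3]
disc [247.1 162.3] [28.7 29.2] [ 0.5432 -0.119   0.049 ]
disc [251.1 120.9] [29.9 30.6] [ 0.5519 -0.0673  0.049 ]
disc [251.6  77.3] [31.1 33.2] [ 0.5559 -0.016   0.049 ]
disc [238.   32.3] [31.9 35.9] [0.5432 0.0351 0.049 ]
```

View pics/w1c.png

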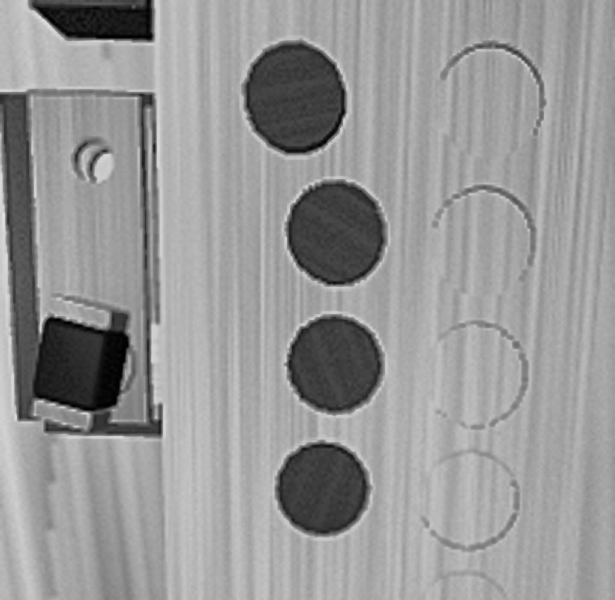

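Run:
```python
from h import *
from scipy.optimize import least_squares
c=snap('wrist'); im=c['image'][:,:,::-1]
g=cv2.cvtColor(im,cv2.COLOR_BGR2GRAY).astype(float)
bh=cv2.morphologyEx(g,cv2.MORPH_BLACKHAT,np.ones((5,5)))
R=np.array(c['R']); print('cam z axis',R[2])
res=[]
for i in range(5):
    p=np.array([.6128,-.0754])+(i-2)*.054*np.array([.0837,.9965])
    u0,v0=proj(c,[p[0],p[1],.04])[0]
    vs,us=np.nonzero(bh>14)
    X=np.array([onz(c,(u,v),.04)[:2] for u,v in zip(us,vs) if abs(u-u0)<28 and abs(v-v0)<28])
    X=X[abs(np.linalg.norm(X-p,axis=1)-.0215)<.004]
    w=least_squares(lambda q:np.linalg.norm(X-q,axis=1)-.0215,p,loss='soft_l1',f_scale=.0007)
    print(i,len(X),np.round(w.x,4),'d',np.round(w.x-p,4),'rms',np.sqrt(np.mean(w.fun**2)))
# rail holes & pin
h=onz(c,((95+.5)/3-.5+140,(162+.5)/3-.5),.044); print('hw',h)
m=(g<45).astype(np.uint8)*255; m[:,:145]=0; m[:,190:]=0; m[:95]=0;m[150:]=0
cv2.imwrite('pics/pin.png',cv2.resize(im[90:155,130:200],None,fx=8,fy=8,interpolation=cv2.INTER_CUBIC))
```

```text
cam z axis [-0.01423045 -0.27341177 -0.96179182]
0 59 [ 0.602 -0.182] d [-0.0018  0.001 ] rms 0.0006229521320223774
1 47 [ 0.6064 -0.1286] d [-0.0018  0.0006] rms 0.0005896563652448
2 63 [ 0.6108 -0.0753] d [-0.002   0.0001] rms 0.0005343229134207793
3 62 [ 0.6154 -0.0219] d [-0.0019 -0.0003] rms 0.0005477236245524207
4 78 [0.62   0.0316] d [-0.0018 -0.0006] rms 0.0005103831067639244
hw [0.45927523 0.01633547 0.044     ]
```

View pics/pin.png

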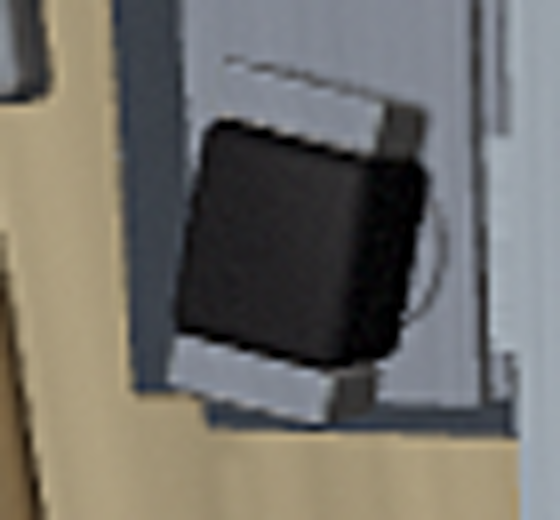

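Pockets are fitted within about 0.6 mm rms, in a row at yaw -4.8°. The pin head's button line is turned about a further 10° against the rail. Slides needed: d3→p1 (+63,-10), d2→p2 (+59,-8), d1→p3 (+60,-6), d0→p4 (+77,-4) mm. I start with d3.

```bash
python3 -m creep '[0.65,-0.009,0.004,-0.045,-0.01, 0.65,-0.009,0.004,-0.045,-0.01, 0.65,-0.009,0.004,-0.045,-0.01, 0.65,-0.009,0.003,-0.045,-0.01, 0.65,0,0,-0.02,0, 0.65,0,0,0,0,0.65,0,0,0,0]' 5
python3 - <<'E'
from h import *
st(); c=snap('wrist','w2')
im=c['image'];m=(im.max(2)<90).astype(np.uint8)*255
m[240:]=0
for q in cv2.findContours(m,cv2.RETR_EXTERNAL,cv2.CHAIN_APPROX_NONE)[0]:
    if cv2.contourArea(q)>300:
        (u,v),ax,an=cv2.fitEllipse(q); print('dark',np.round((u,v),1),np.round(ax,1),np.round(onz(c,(u,v),.049),4))
E
```

```text
time: 2.7
tool_pos: [0.534, -0.1296, 0.13]
tool_rot: [3.14, 0.004, 1.46]
contact_force: [0.5, 0.6, -0.8]
opening: 0.0594
t 2.7 pos [ 0.534  -0.1296  0.13  ] rot [3.14  0.004 1.46 ] F [ 0.5  0.6 -0.8] open 0.0594 q [-0.38  0.51  1.62 -0.    1.01 -0.26]
dark [286.1 206. ] [55.2 55.5] [ 0.5428 -0.1183  0.049 ]
dark [552.2 218.5] [ 13.7 123.5] [ 0.7341 -0.1492  0.049 ]
dark [291.8 128.7] [59.2 60.4] [ 0.5517 -0.0671  0.049 ]
dark [289.7  42.4] [63.4 69.3] [ 0.5555 -0.0158  0.049 ]
dark [496.4 231.3] [ 98.6 157.8] [ 0.6921 -0.1541  0.049 ]
dark [125.7  70.6] [ 90.6 241.1] [ 0.4523 -0.0198  0.049 ]
dark [ 53.1 111.4] [ 51.6 227.9] [ 0.3988 -0.0377  0.049 ]
```

View pics/w2.png

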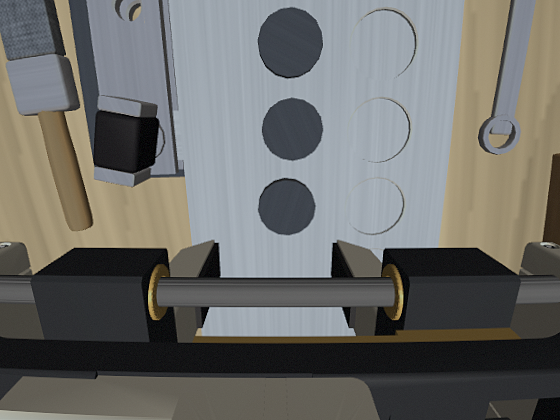

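```bash
python3 -m creep '[0.65,0.009,0.011,0,0.027, 0.65,0,0,0,0, 0.65,0,0,0,0]'
```

```text
time: 3.12
tool_pos: [0.545, -0.1182, 0.1325]
tool_rot: [3.135, 0.005, 1.489]
contact_force: [-0.3, -0.3, -0.8]
opening: 0.0598
```

```bash
python3 -m creep '[0.65,-0.001,0,-0.03,0, 0.65,0,0,-0.02,0, 0.65,0,0,-0.008,0, 0.65,0,0,0,0]'
```

```text
time: 3.62
tool_pos: [0.545, -0.1181, 0.0745]
tool_rot: [3.132, 0.006, 1.49]
contact_force: [-1.6, 0.3, -0.7]
opening: 0.0599
```

```bash
python3 -m creep '[0.65,-0.0015,0,-0.006,0, 0.65,0,0,0,0, 0.4,0,0,0,0, 0.4,0,0,0,0,0.4,0,0,0,0]' 5
```

```text
time: 4.25
tool_pos: [0.5445, -0.1185, 0.0701]
tool_rot: [3.129, 0.007, 1.49]
contact_force: [0.1, 0.1, -1.3]
opening: 0.0398
```

```bash
python3 -m creep '[0.4,0.012,-0.002,0,0, 0.4,0.012,-0.002,0,0, 0.4,0.012,-0.002,0,0, 0.4,0.012,-0.002,0,0,0.4,0.012,-0.002,0,0,0.4,0,0,0,0,0.4,0,0,0,0]' 5
python3 - <<'E'
from h import *
st(); c=snap('wrist','w3')
E
```

```text
time: 5.12
tool_pos: [0.6109, -0.1296, 0.0699]
tool_rot: [3.126, 0.008, 1.49]
contact_force: [-1.6, -0.8, 2.0]
opening: 0.0393
t 5.12 pos [ 0.6109 -0.1296  0.0699] rot [3.126 0.008 1.49 ] F [-1.6 -0.8  2. ] open 0.0393 q [-0.33  0.7   1.46 -0.    0.97 -0.25]
```

View pics/w3.png

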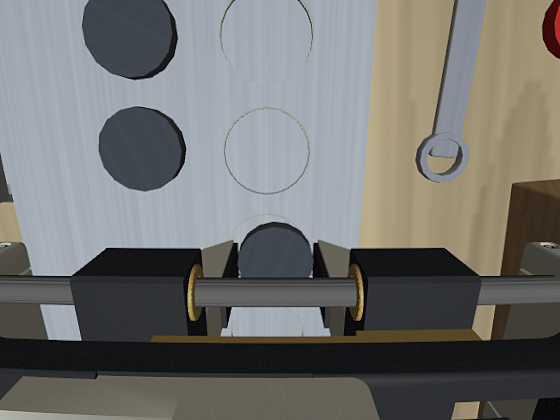

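Run:
```python
from h import *
c=snap('wrist')
for i,p in enumerate([(.602,-.182),(.6064,-.1286),(.6108,-.0753)]): print(i,proj(c,[*p,.04]))
im=c['image'][:,:,::-1]
cv2.imwrite('pics/w3c.png',cv2.resize(im[200:280,220:330],None,fx=7,fy=7,interpolation=cv2.INTER_CUBIC))
# disc edge fit in upper half
g=cv2.cvtColor(im,cv2.COLOR_BGR2GRAY)
pts=[]
for u in range(245,305,3):
    col=g[215:262,u].astype(int); k=np.nonzero(col<95)[0]
    if len(k): pts.append(onz(c,(u,215+k[0]-.5),.05)[:2])
pts=np.array(pts)
from scipy.optimize import least_squares
w=least_squares(lambda q:np.linalg.norm(pts-q,axis=1)-.02,[.609,-.129],loss='soft_l1',f_scale=.0005);print(w.x,np.round(w.fun*1e3,1))
```

```text
0 [[267.08897604 334.2145293 ]]
1 [[266.50868461 251.79897291]]
2 [[265.90667278 153.22079926]]
[ 0.61107198 -0.128367  ] [-0.7 -0.  -0.2 -0.3 -0.1  0.2  0.2  0.3 -0.   0.3  0.2  0.3 -0.1  0.2
  0.   0.  -0.3 -0.1 -0.1 -0.7]
```

View pics/w3c.png

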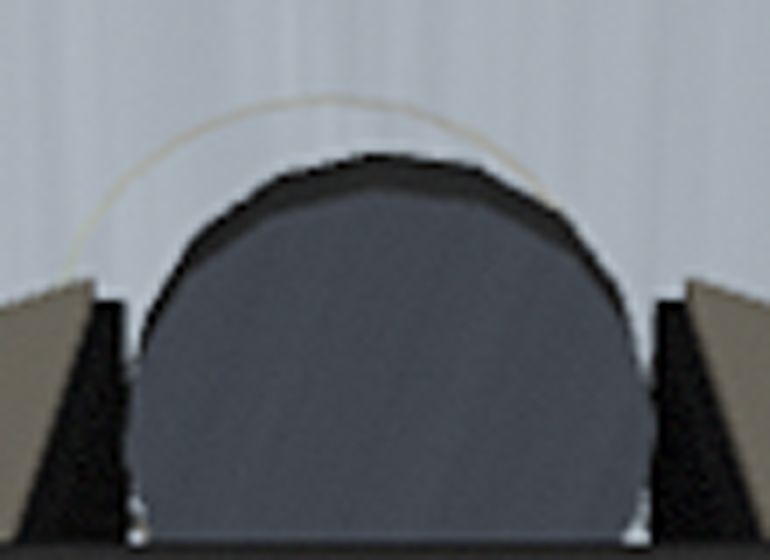

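```bash
cat >> h.py <<'E'
from scipy.optimize import least_squares
def edgefit(c,z,guess,u0,u1,v0,v1,thr=95):
    g=cv2.cvtColor(c['image'],cv2.COLOR_RGB2GRAY); pts=[]
    for u in range(u0,u1,3):
        k=np.nonzero(g[v0:v1,u]<thr)[0]
        if len(k) and k[0]>0: pts.append(onz(c,(u,v0+k[0]-.5),z)[:2])
    pts=np.array(pts)
    w=least_squares(lambda q:np.linalg.norm(pts-q,axis=1)-.02,guess,loss='soft_l1',f_scale=.0005)
    return w.x, np.sqrt(np.mean(w.fun**2))
E
python3 - <<'E'
from h import *
c=snap('wrist'); st()
print(edgefit(c,.04,[.61,-.129],248,302,215,250))
E
```

```text
t 5.28 pos [ 0.6107 -0.1296  0.07  ] rot [3.126 0.008 1.49 ] F [ 1.9 -0.5  0.8] open 0.0397 q [-0.33  0.7   1.46 -0.    0.97 -0.25]
(array([ 0.61083501, -0.13162013]), np.float64(0.00015560636736594775))
```

```bash
python3 -m creep '[0.4,-0.0042,0.003,0,0,0.4,0,0,0,0,0.4,0,0,0,0]'
python3 - <<'E'
from h import *
c=snap('wrist','w4'); st()
print(edgefit(c,.04,[.606,-.129],248,302,215,250)); print(proj(c,[.6064,-.1286,.04]))
E
```

```text
time: 5.65
tool_pos: [0.6054, -0.1262, 0.0697]
tool_rot: [3.127, 0.007, 1.49]
contact_force: [0.3, -1.6, -0.6]
opening: 0.0395
t 5.7 pos [ 0.6054 -0.1263  0.0697] rot [3.127 0.008 1.49 ] F [-0.2 -0.3 -0.8] open 0.0394 q [-0.33  0.69  1.48 -0.    0.96 -0.24]
(array([ 0.60544551, -0.12813617]), np.float64(0.00015575203708690345))
[[276.96668094 256.88899452]]
```

View pics/w4.png

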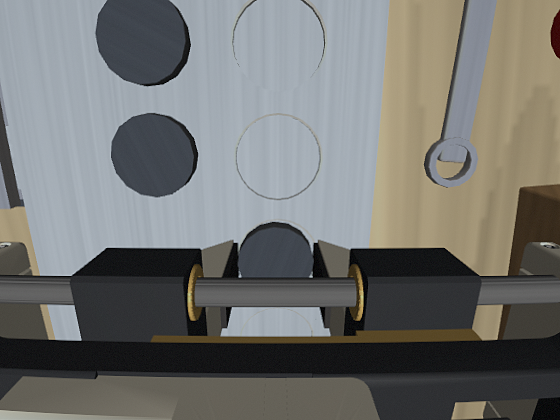

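```bash
python3 -m creep '[0.4,0.0009,-0.0004,0,0,0.4,0,0,0,0,0.5,0,0,0,0,0.5,0,0,0,0]'
python3 - <<'E'
from h import *
c=snap('wrist','w5'); st()
print(edgefit(c,.04,[.606,-.129],248,302,215,250)); print(proj(c,[.6064,-.1286,.04]),proj(c,[.6108,-.0753,.04]))
E
```

```text
time: 6.2
tool_pos: [0.6062, -0.1265, 0.0696]
tool_rot: [3.128, 0.007, 1.49]
contact_force: [0.2, -0.3, -0.2]
opening: 0.0454
t 6.25 pos [ 0.6062 -0.1265  0.0696] rot [3.128 0.007 1.49 ] F [-0.6 -0.2  0.7] open 0.0458 q [-0.33  0.69  1.48 -0.    0.96 -0.24]
(array([ 0.60613635, -0.12731586]), np.float64(0.00018311490591461086))
[[275.54899026 256.5874771 ]] [[275.75888291 158.73193257]]
```

View pics/w5.png

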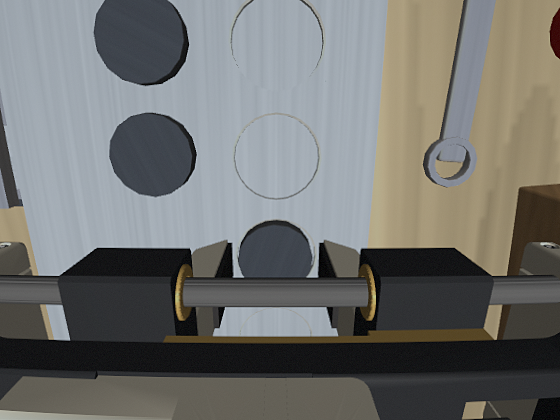

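Run:
```python
from h import *
c=snap('wrist'); im=c['image'][:,:,::-1]
cv2.imwrite('pics/w5c.png',cv2.resize(im[200:280,220:330],None,fx=7,fy=7,interpolation=cv2.INTER_CUBIC))
```

```text
(no output)
```

View pics/w5c.png

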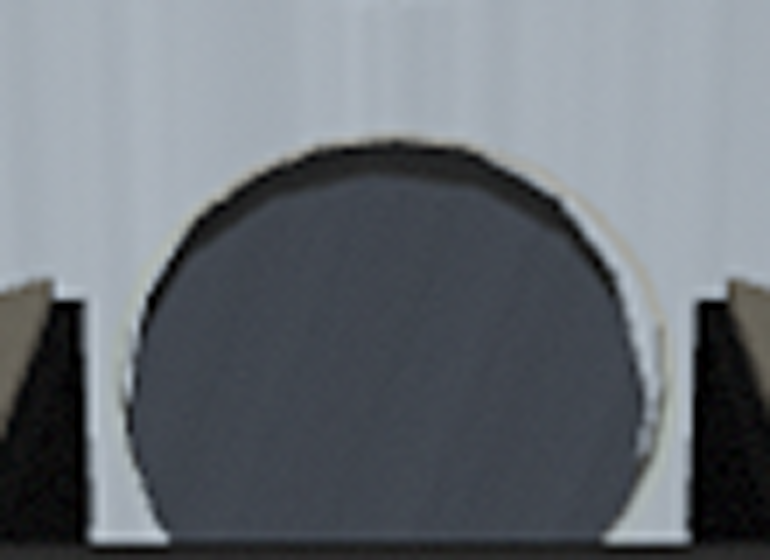

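```bash
python3 -m creep '[0.4,0.0,0,0,0,0.4,0,0,0,0,0.4,0,0,0,0,0.4,0.0008,-0.0011,0,0,0.4,0,0,0,0,0.5,0,0,0,0,0.5,0,0,0,0]'
python3 - <<'E'
from h import *
c=snap('wrist'); im=c['image'][:,:,::-1];st()
cv2.imwrite('pics/w6c.png',cv2.resize(im[200:280,220:330],None,fx=7,fy=7,interpolation=cv2.INTER_CUBIC))
E
```

```text
time: 7.18
tool_pos: [0.6071, -0.1277, 0.0697]
tool_rot: [3.128, 0.007, 1.49]
contact_force: [0.2, 0.2, 0.1]
opening: 0.0457
t 7.22 pos [ 0.6071 -0.1277  0.0697] rot [3.128 0.007 1.49 ] F [ 0.6 -0.3 -0.1] open 0.0459 q [-0.33  0.69  1.47 -0.    0.96 -0.25]
```

View pics/w6c.png

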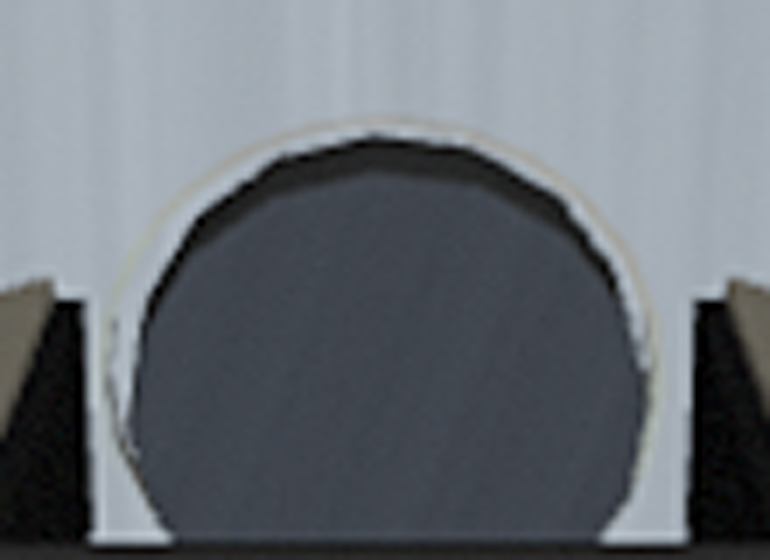

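```bash
python3 -m creep '[0.6,0,0,0,0,0.6,0,0,0.02,0,0.6,0,-0.02,0.02,0,0.65,0,-0.02,0.01,0,0.65,0,-0.02,0,0,0.65,0,0,0,0,0.65,0,0,0,0]'
python3 - <<'E'
from h import *
c=snap('wrist','w7'); im=c['image'][:,:,::-1];st()
u,v=proj(c,[.6065,-.1286,.04])[0].astype(int);print(u,v)
cv2.imwrite('pics/w7c.png',cv2.resize(im[max(0,v-60):v+60,u-60:u+60],None,fx=5,fy=5,interpolation=cv2.INTER_CUBIC))
E
```

```text
time: 8.1
tool_pos: [0.6058, -0.19, 0.1188]
tool_rot: [3.131, 0.006, 1.49]
contact_force: [0.2, 0.3, -0.3]
opening: 0.0596
t 8.15 pos [ 0.6057 -0.1899  0.1188] rot [3.132 0.006 1.49 ] F [-0.6 -0.3 -0. ] open 0.0596 q [-0.42  0.66  1.38 -0.    1.09 -0.34]
267 133
```

View pics/w7c.png

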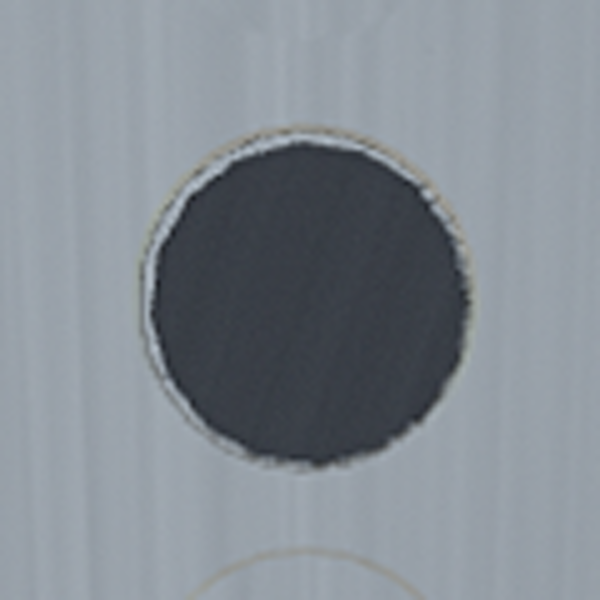

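```bash
cat >> h.py <<'E'
def discs(c,z=.05,vmax=240):
    im=c['image'];m=(im.max(2)<90).astype(np.uint8)*255
    m[vmax:]=0; out=[]
    for q in cv2.findContours(m,cv2.RETR_EXTERNAL,cv2.CHAIN_APPROX_NONE)[0]:
        if cv2.contourArea(q)>300:
            (u,v),ax,an=cv2.fitEllipse(q)
            if min(ax)/max(ax)>.85:
                # bottom plane / top plane mean: silhouette ~ union; use mid height
                print('disc',np.round((u,v),1),np.round(ax,1),np.round(onz(c,(u,v),z),4))
def pocket(c,p,thr=10):
    p=np.array(p,float)
    g=cv2.cvtColor(c['image'],cv2.COLOR_RGB2GRAY)
    bh=cv2.morphologyEx(g,cv2.MORPH_BLACKHAT,np.ones((5,5)))
    vs,us=np.nonzero(bh>thr); u0,v0=proj(c,[*p,.04])[0]; ok=np.hypot(us-u0,vs-v0)<90
    X=np.array([onz(c,(u,v),.04)[:2] for u,v in zip(us[ok],vs[ok])]).reshape(-1,2)
    X=X[abs(np.linalg.norm(X-p,axis=1)-.0215)<.005]
    w=least_squares(lambda q:np.linalg.norm(X-q,axis=1)-.0215,p,loss='soft_l1',f_scale=.0007)
    print('pocket',len(X),np.round(w.x,4),'rms',np.sqrt(np.mean(w.fun**2)))
E
python3 - <<'E'
from h import *
c=snap('wrist'); discs(c,.047); pocket(c,(.6108,-.0753)); pocket(c,(.602,-.182))
E
```

```text
disc [268.6 133.4] [61.5 62.7] [ 0.6072 -0.1283  0.047 ]
disc [164.8  35.5] [67.2 75.9] [ 0.5521 -0.0675  0.047 ]
pocket 330 [ 0.611 -0.076] rms 0.0004798970504362864
pocket 262 [ 0.602  -0.1817] rms 0.0005525117883015123
```

View pics/w7.png

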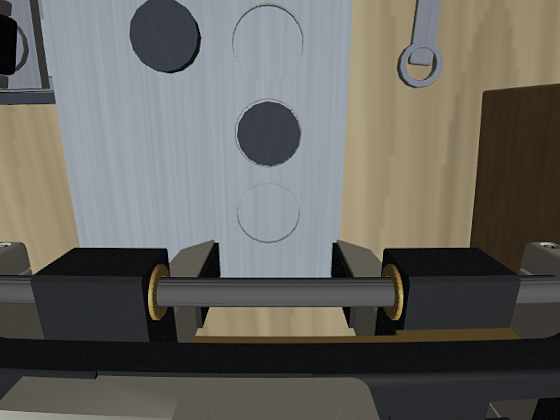

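```bash
python3 -m creep '[0.65,-0.02,0.04,0,0,0.65,-0.02,0.04,0,0,0.65,-0.01,0.03,-0.01,0,0.65,-0.002,0.006,-0.01,0,0.65,0,0,0,0,0.65,0,0,0,0]'
```

```text
time: 8.95
tool_pos: [0.5526, -0.0696, 0.0972]
tool_rot: [3.132, 0.006, 1.492]
contact_force: [0.1, -0.3, 0.1]
opening: 0.0594
```

```bash
python3 -m creep '[0.65,0,0.002,-0.018,0,0.65,0,0,-0.008,0,0.65,0,0,-0.001,0,0.65,0,0,0,0,0.4,0,0,0,0, 0.4,0,0,0,0,0.4,0,0,0,0]' 5
python3 - <<'E'
from h import *
c=snap('wrist','w8');st()
E
```

```text
time: 9.82
tool_pos: [0.5554, -0.0712, 0.0718]
tool_rot: [3.126, 0.007, 1.489]
contact_force: [0.9, -0.1, -1.3]
opening: 0.0396
t 9.88 pos [ 0.5554 -0.0712  0.0718] rot [3.126 0.007 1.489] F [ 0.   0.1 -0.8] open 0.0395 q [-0.26  0.6   1.66 -0.01  0.87 -0.18]
```

View pics/w8.png

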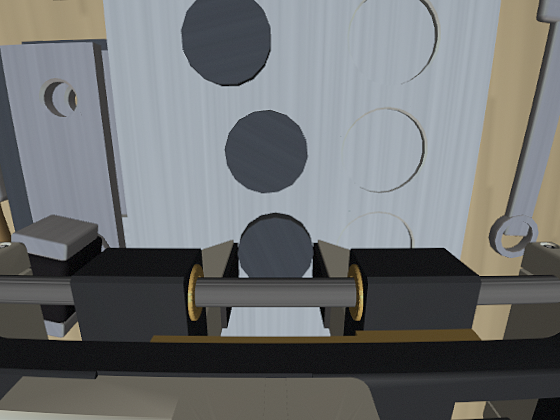

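```bash
python3 -m creep '[0.5,0,0,0,0,0.5,0,0,-0.003,0,0.5,0,0,0,0,0.4,0,0,0,0, 0.4,0,0,0,0,0.4,0,0,0,0]' 5
python3 - <<'E'
from h import *
c=snap('wrist');st()
print(edgefit(c,.04,[.555,-.07],248,302,205,245)); pocket(c,(.611,-.0758)); pocket(c,(.6154,-.0219))
E
```

```text
time: 10.62
tool_pos: [0.5554, -0.071, 0.0686]
tool_rot: [3.126, 0.007, 1.489]
contact_force: [-0.2, 0.5, -0.5]
opening: 0.0395
t 10.68 pos [ 0.5554 -0.071   0.0687] rot [3.126 0.007 1.489] F [-0.   0.4  0.3] open 0.0393 q [-0.26  0.6   1.66 -0.01  0.86 -0.18]
(array([ 0.55549306, -0.06861493]), np.float64(0.00017025581167347668))
pocket 372 [ 0.6101 -0.075 ] rms 0.0023594909813452547
pocket 478 [ 0.6143 -0.0208] rms 0.0005022594806210714
```

```bash
python3 -m creep '[0.4,0.012,-0.0015,0,0, 0.4,0.012,-0.0015,0,0, 0.4,0.012,-0.0015,0,0, 0.4,0.01,-0.001,0,0,0.4,0.005,-0.0005,0,0,0.4,0,0,0,0,0.4,0,0,0,0]' 5
python3 - <<'E'
from h import *
c=snap('wrist'); im=c['image'][:,:,::-1];st()
print(edgefit(c,.04,[.611,-.075],248,302,212,250)); pocket(c,(.6154,-.0219))
cv2.imwrite('pics/w9c.png',cv2.resize(im[200:280,220:330],None,fx=7,fy=7,interpolation=cv2.INTER_CUBIC))
E
```

```text
time: 11.55
tool_pos: [0.6107, -0.0775, 0.068]
tool_rot: [3.126, 0.007, 1.489]
contact_force: [-0.4, -0.4, -0.8]
opening: 0.0394
t 11.6 pos [ 0.6107 -0.0775  0.068 ] rot [3.126 0.007 1.489] F [ 0.4 -0.5 -1.3] open 0.0392 q [-0.25  0.68  1.49 -0.01  0.95 -0.16]
(array([ 0.61085939, -0.07493352]), np.float64(0.00013545791353897002))
pocket 587 [ 0.6156 -0.0209] rms 0.0005044842558754516
```

View pics/w9c.png

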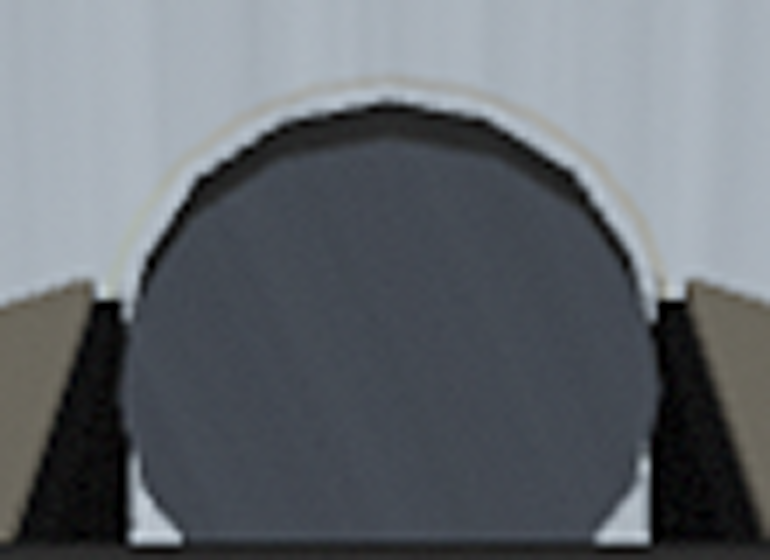

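```bash
python3 -m creep '[0.5,0,0.0003,0,0,0.5,0,0,0,0,0.55,0,0,0.01,0,0.65,0,-0.03,0.03,0,0.65,0,-0.02,0.015,0,0.65,0,-0.01,0,0,0.65,0,0,0,0,0.65,0,0,0,0]'
python3 - <<'E'
from h import *
c=snap('wrist','w10');st(); discs(c,.047); pocket(c,(.6154,-.0219))
E
```

```text
time: 12.6
tool_pos: [0.6101, -0.1375, 0.1264]
tool_rot: [3.125, 0.007, 1.49]
contact_force: [0.1, 1.3, 0.2]
opening: 0.0597
t 12.65 pos [ 0.61   -0.1374  0.1263] rot [3.126 0.007 1.49 ] F [ 0.  -0.2 -0.4] open 0.0598 q [-0.34  0.63  1.41 -0.    1.09 -0.26]
disc [268.1 209.2] [55.3 55.4] [ 0.6072 -0.127   0.047 ]
disc [266.8 129.1] [59.2 60.6] [ 0.611  -0.0737  0.047 ]
disc [167.1  38.8] [64.7 73.3] [ 0.556  -0.0155  0.047 ]
pocket 313 [ 0.6156 -0.0221] rms 0.0004898942593289001
```

View pics/w10.png

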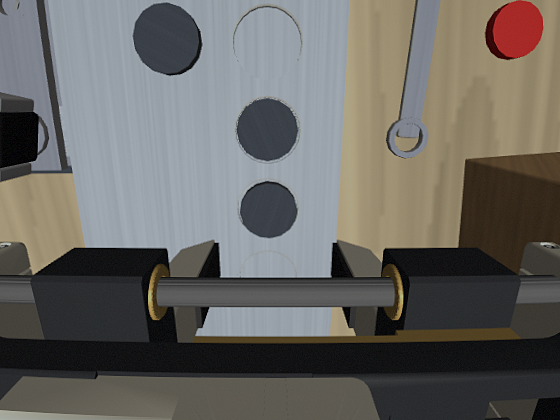

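```bash
python3 -m creep '[0.65,-0.02,0.04,0,0,0.65,-0.02,0.04,-0.005,0,0.65,-0.01,0.03,-0.015,0,0.65,-0.002,0.006,-0.01,0,0.65,0,0,0,0,0.65,0,0,0,0]'
```

```text
time: 13.4
tool_pos: [0.5562, -0.017, 0.0935]
tool_rot: [3.128, 0.007, 1.493]
contact_force: [0.3, 0.3, -0.7]
opening: 0.0598
```

```bash
python3 -m creep '[0.65,0,0.001,-0.016,0,0.65,0,0,-0.007,0,0.65,0,0,-0.001,0,0.65,0,0,0,0,0.4,0,0,0,0, 0.4,0,0,0,0,0.4,0,0,0,0]' 5
python3 - <<'E'
from h import *
c=snap('wrist','w11');st()
print(edgefit(c,.04,[.556,-.0157],248,302,205,245)); pocket(c,(.6154,-.0219)); pocket(c,(.620,.0316))
E
```

```text
time: 14.28
tool_pos: [0.5573, -0.0182, 0.0683]
tool_rot: [3.126, 0.007, 1.49]
contact_force: [-0.5, 0.0, -1.4]
opening: 0.0392
t 14.32 pos [ 0.5574 -0.0182  0.0683] rot [3.126 0.007 1.49 ] F [-0.4 -1.  -0.7] open 0.0397 q [-0.17  0.6   1.67 -0.01  0.86 -0.08]
(array([ 0.55747556, -0.01660132]), np.float64(0.00019494533295273008))
pocket 353 [ 0.615  -0.0221] rms 0.002377510992736907
pocket 498 [0.6188 0.033 ] rms 0.0005091858967871599
```

```bash
python3 -m creep '[0.4,0.012,-0.0012,0,0, 0.4,0.012,-0.001,0,0, 0.4,0.012,-0.001,0,0, 0.4,0.011,-0.001,0,0,0.4,0.006,-0.0005,0,0,0.4,0.001,0,0,0,0.4,0,0,0,0]' 5
python3 - <<'E'
from h import *
c=snap('wrist'); im=c['image'][:,:,::-1];st()
print(edgefit(c,.04,[.615,-.021],248,302,212,250)); pocket(c,(.620,.0316))
cv2.imwrite('pics/w12c.png',cv2.resize(im[200:280,220:330],None,fx=7,fy=7,interpolation=cv2.INTER_CUBIC))
E
```

```text
time: 15.2
tool_pos: [0.6166, -0.0233, 0.0676]
tool_rot: [3.125, 0.007, 1.49]
contact_force: [0.1, -0.0, -0.9]
opening: 0.0396
t 15.25 pos [ 0.6165 -0.0233  0.0677] rot [3.125 0.007 1.49 ] F [ 0.3  0.4 -1.1] open 0.0396 q [-0.16  0.69  1.49 -0.01  0.95 -0.07]
(array([ 0.61674857, -0.02152224]), np.float64(0.0001957490514629779))
pocket 590 [0.6202 0.0329] rms 0.0005012354318704354
```

View pics/w12c.png

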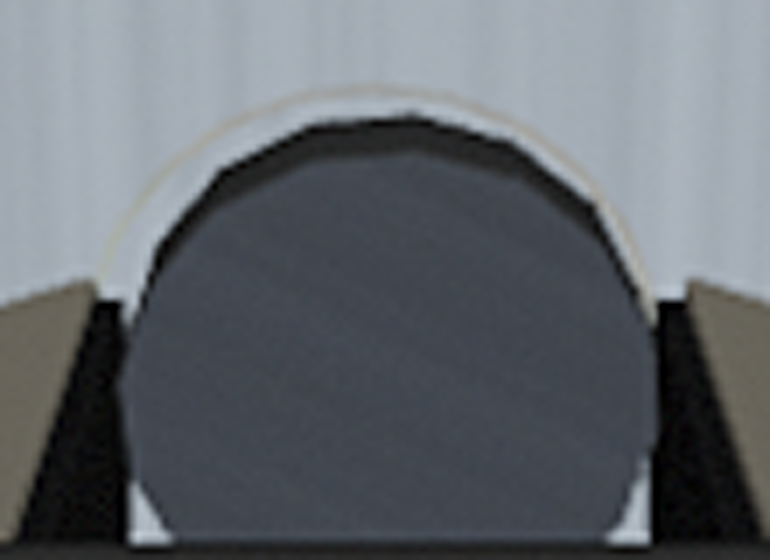

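1 mm too far in +x; shift back 1 mm, release, and retreat.

```bash
python3 -m creep '[0.4,-0.0011,0.0003,0,0,0.4,0,0,0,0,0.5,0,0,0,0,0.5,0,0,0,0,0.55,0,0,0.01,0,0.65,0,-0.03,0.03,0,0.65,0,-0.02,0.015,0,0.65,0,-0.01,0,0,0.65,0,0,0,0,0.65,0,0,0,0]'
python3 - <<'E'
from h import *
c=snap('wrist','w13');st(); discs(c,.047); pocket(c,(.620,.0316))
E
```

```text
time: 16.5
tool_pos: [0.6144, -0.0838, 0.1249]
tool_rot: [3.126, 0.007, 1.49]
contact_force: [0.6, -0.4, 0.1]
opening: 0.0598
t 16.55 pos [ 0.6143 -0.0837  0.1248] rot [3.126 0.007 1.49 ] F [ 0.6 -0.6 -0.5] open 0.0596 q [-0.26  0.62  1.43 -0.    1.08 -0.17]
disc [267.6 208.8] [55.6 55.9] [ 0.6112 -0.0725  0.047 ]
disc [ 27.4 212.2] [62.3 64.8] [ 0.4449 -0.0607  0.047 ]
disc [266.4 129.3] [59.8 61. ] [ 0.6151 -0.02    0.047 ]
disc [138.6  45. ] [64.6 74.1] [0.543  0.0362 0.047 ]
pocket 321 [0.6202 0.0317] rms 0.0005095371697866531
```

View pics/w13.png

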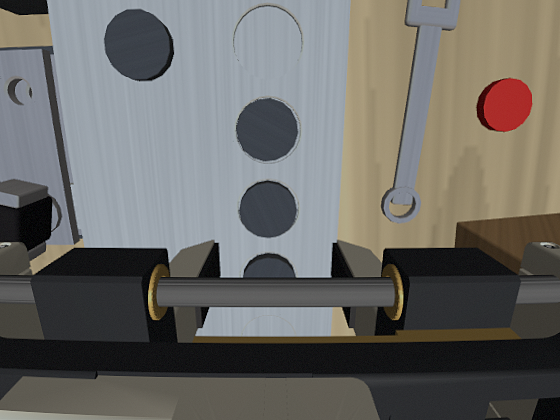

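```bash
python3 -m creep '[0.62,-0.025,0.04,0,0,0.62,-0.025,0.04,-0.005,0,0.62,-0.015,0.028,-0.015,0,0.62,-0.003,0.006,-0.01,0,0.62,0,0,0,0,0.62,0,0,0,0]'
```

```text
time: 17.3
tool_pos: [0.5442, 0.0345, 0.0916]
tool_rot: [3.128, 0.006, 1.492]
contact_force: [0.8, -0.2, -0.4]
opening: 0.0567
```

```bash
python3 -m creep '[0.62,0,0.001,-0.015,0,0.62,0,0,-0.006,0,0.62,0,0,-0.001,0,0.62,0,0,0,0,0.4,0,0,0,0, 0.4,0,0,0,0,0.4,0,0,0,0]' 5
python3 - <<'E'
from h import *
c=snap('wrist','w14');st()
print(edgefit(c,.04,[.543,.036],248,302,205,245)); pocket(c,(.6202,.032))
E
```

```text
time: 18.18
tool_pos: [0.5456, 0.0335, 0.0685]
tool_rot: [3.127, 0.007, 1.489]
contact_force: [-0.4, 0.1, -1.6]
opening: 0.0397
t 18.23 pos [0.5455 0.0335 0.0684] rot [3.127 0.007 1.489] F [ 1.1  0.5 -0.5] open 0.0396 q [-0.08  0.59  1.7  -0.01  0.84  0.01]
(array([0.54573578, 0.0350091 ]), np.float64(0.00019498108626257217))
pocket 194 [0.6188 0.0333] rms 0.0014324148008248356
```

View pics/w14.png

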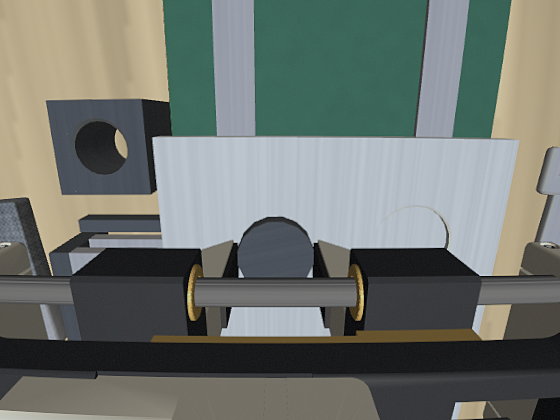

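```bash
python3 -m creep '[0.4,0.014,-0.0005,0,0, 0.4,0.014,-0.0005,0,0, 0.4,0.014,-0.0005,0,0, 0.4,0.014,-0.0005,0,0,0.4,0.010,-0.0005,0,0,0.4,0.004,0,0,0,0.4,0.001,0,0,0,0.4,0,0,0,0]' 5
python3 - <<'E'
from h import *
c=snap('wrist'); im=c['image'][:,:,::-1];st()
print(edgefit(c,.04,[.62,.033],248,302,212,250))
cv2.imwrite('pics/w15c.png',cv2.resize(im[200:280,220:330],None,fx=7,fy=7,interpolation=cv2.INTER_CUBIC))
E
```

```text
time: 19.23
tool_pos: [0.6172, 0.0313, 0.0683]
tool_rot: [3.129, 0.007, 1.49]
contact_force: [-0.2, 0.0, 0.2]
opening: 0.0398
t 19.27 pos [0.6172 0.0313 0.0684] rot [3.129 0.007 1.49 ] F [ 0.6 -0.  -1.6] open 0.0398 q [-0.07  0.69  1.48 -0.01  0.96  0.02]
(array([0.61734335, 0.03288289]), np.float64(0.00019931598286017255))
```

View pics/w15c.png

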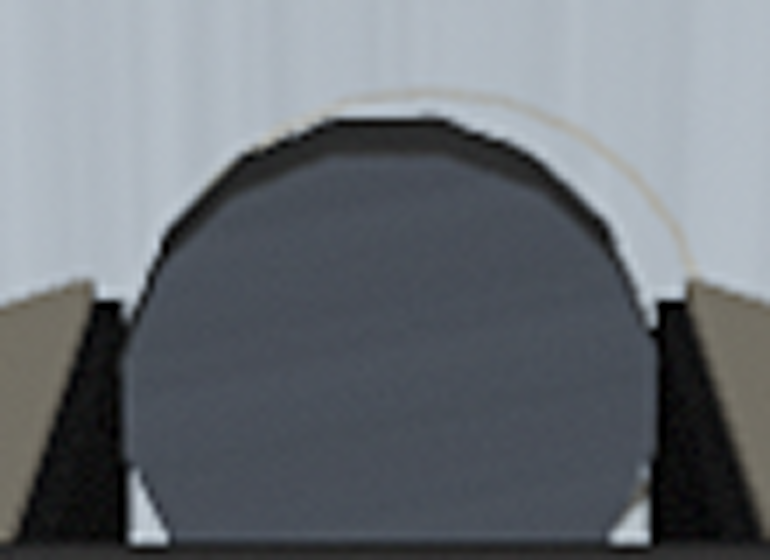

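Needs +2.7 mm x.

```bash
python3 -m creep '[0.4,0.0025,0,0,0,0.4,0,0,0,0,0.4,0,0,0,0]'
python3 - <<'E'
from h import *
c=snap('wrist'); im=c['image'][:,:,::-1];st()
print(edgefit(c,.04,[.62,.033],248,302,212,250))
cv2.imwrite('pics/w16c.png',cv2.resize(im[200:280,220:330],None,fx=7,fy=7,interpolation=cv2.INTER_CUBIC))
E
```

```text
time: 19.65
tool_pos: [0.6194, 0.0314, 0.0682]
tool_rot: [3.13, 0.007, 1.49]
contact_force: [-0.2, -0.3, -0.3]
opening: 0.0397
t 19.7 pos [0.6194 0.0314 0.0682] rot [3.13  0.007 1.49 ] F [-0.7 -0.3 -0.7] open 0.04 q [-0.07  0.69  1.47 -0.01  0.97  0.02]
(array([0.6194161 , 0.03299834]), np.float64(0.00019945264765318821))
```

View pics/w16c.png

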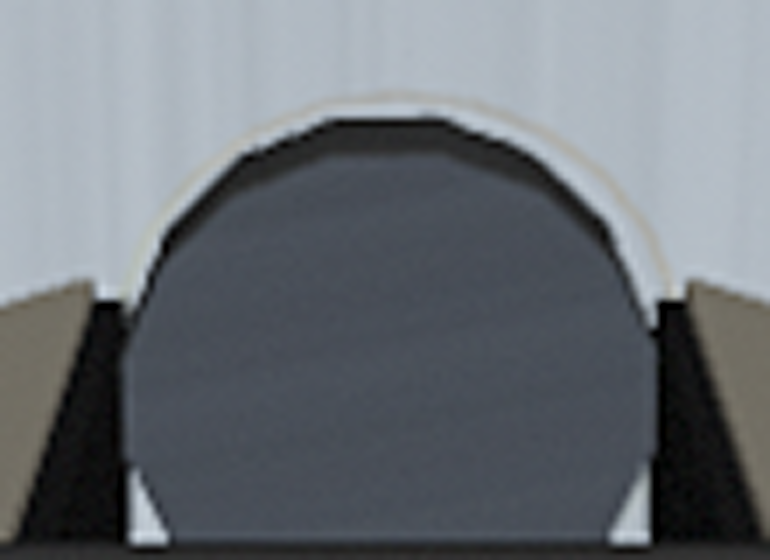

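```bash
python3 -m creep '[0.4,0.0005,0,0,0,0.5,0,0,0,0,0.5,0,0,0,0,0.55,0,0,0.01,0,0.7,0,-0.02,0.03,0,0.7,-0.01,-0.04,0.03,0,0.7,-0.015,-0.04,0.02,0,0.7,-0.015,-0.03,0,0,0.7,0,-0.01,0,0,0.7,0,0,0,0,0.7,0,0,0,0]'
python3 - <<'E'
from h import *
c=snap('wrist','w17');st(); discs(c,.047)
E
```

```text
time: 21.08
tool_pos: [0.5805, -0.1109, 0.1662]
tool_rot: [3.123, 0.008, 1.492]
contact_force: [0.2, -0.1, -0.1]
opening: 0.0642
t 21.12 pos [ 0.5806 -0.1108  0.1661] rot [3.123 0.008 1.493] F [0.6 1.1 0. ] open 0.0645 q [-0.32  0.53  1.47 -0.    1.12 -0.24]
disc [305.6 221. ] [41.1 47.2] [ 0.6066 -0.1252  0.047 ]
disc [307.4 157.9] [48.7 49.3] [ 0.6108 -0.0734  0.047 ]
disc [309.2  86. ] [51.8 55. ] [ 0.6149 -0.0205  0.047 ]
```

View pics/w17.png

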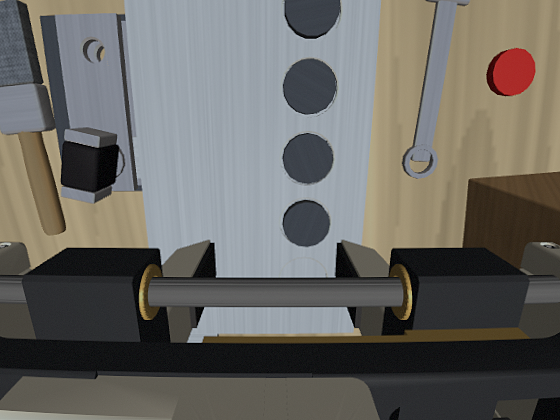

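All four discs sit in pockets 1–4. Next I turn the wrist for the pin and look at it from above.

```bash
python3 -m creep '[0.8,-0.006,0.004,0.01,0.17,0.8,-0.006,0.004,0.01,0.17,0.8,-0.006,0.004,0.01,0.17,0.8,-0.006,0.004,0.01,0.17,0.8,-0.006,0.004,0.01,0.17,0.8,-0.006,0.004,0.01,0.17,0.8,-0.006,0.004,0.01,0.17,0.8,-0.006,0.004,0,0.15,0.8,0,0,0,0,0.8,0,0,0,0]'
python3 - <<'E'
from h import *
c=snap('wrist','w18');st();print(np.round(-np.array(c['R']).T@np.array(c['t']),3),np.round(np.array(c['R'])[2],3))
E
```

```text
time: 22.38
tool_pos: [0.5332, -0.0672, 0.2352]
tool_rot: [3.126, 0.003, 2.887]
contact_force: [0.9, -0.2, 0.2]
opening: 0.0731
t 22.43 pos [ 0.5331 -0.0673  0.2352] rot [3.126e+00 3.000e-03 2.887e+00] F [-0.5 -0.3  0.1] open 0.0733 q [-0.28  0.38  1.52  0.02  1.24 -1.6 ]
[ 0.461 -0.052  0.368] [ 0.271 -0.056 -0.961]
```

View pics/w18.png

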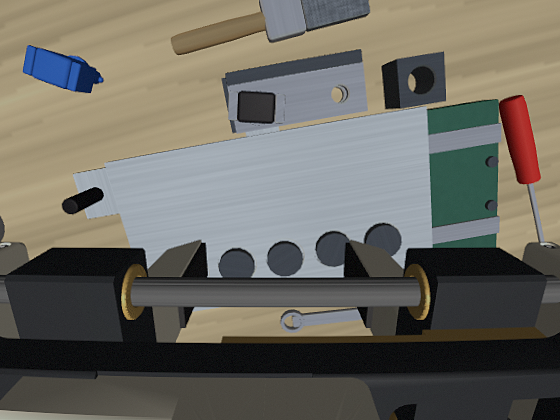

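Run:
```python
from h import *
c=snap('wrist'); im=c['image'][:,:,::-1]
cv2.imwrite('pics/w18c.png',cv2.resize(im[45:140,215:375],None,fx=5,fy=5,interpolation=cv2.INTER_CUBIC))
```

```text
(no output)
```

View pics/w18c.png

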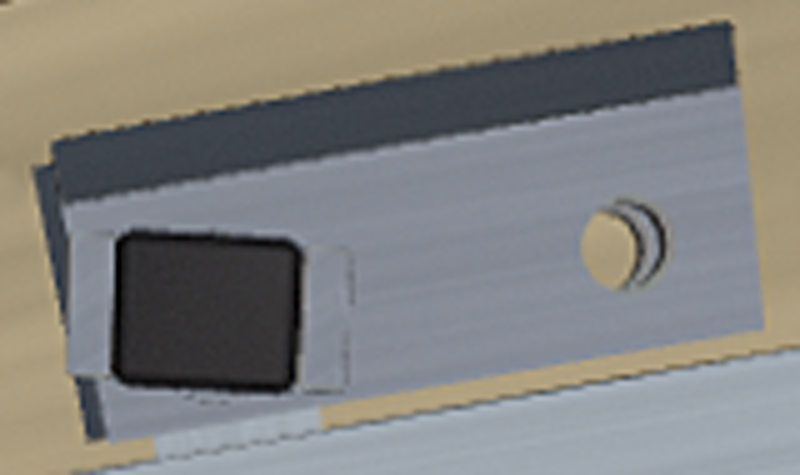

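Run:
```python
from h import *
c=snap('wrist'); f=lambda u,v:(215+(u+.5)/5-.5,45+(v+.5)/5-.5)
A=[onz(c,f(*q),.083)[:2] for q in [(118,232),(302,238),(298,390),(112,382)]]
A=np.array(A); print(np.round(A,4),'centre',A.mean(0))
e=[A[1]-A[0],A[2]-A[3],A[1]-A[2],A[0]-A[3]]
for q in e: print(np.round(np.linalg.norm(q),4),np.arctan2(q[1],q[0]))
h=onz(c,f(626,244),.044)[:2];print('hw',h,'pred load',h-.08*np.array([.0837,.9965]))
# rail edges
for z,p,q in [(.044,(65,203),(740,88)),(.044,(110,440),(762,328)),(.04,(330,432),(795,350))]:
    a,b=onz(c,f(*p),z),onz(c,f(*q),z); d=b-a; print('edge',np.linalg.norm(d),np.arctan2(-d[0],d[1]))
```

```text
[[ 0.4354 -0.0726]
 [ 0.4441 -0.0431]
 [ 0.468  -0.05  ]
 [ 0.4587 -0.0804]] centre [ 0.45156146 -0.06154932]
0.0308 1.2841463088360991
0.0318 1.2725183939935012
0.0248 2.85934303210283
0.0245 2.817196061264117
hw [0.45828392 0.01793898] pred load [ 0.45158792 -0.06178102]
edge 0.12891369194804997 -0.09061235397651089
edge 0.1289283774853536 -0.08688135085190354
edge 0.09333864717170688 -0.08047767184513376
```

```bash
python3 -m creep '[0.8,-0.025,0.002,-0.02,-0.02,0.8,-0.025,0.002,-0.03,-0.02,0.8,-0.02,0.001,-0.03,0,0.8,-0.005,0,-0.01,0,0.8,0,0,0,0,0.8,0,0,0,0]'
```

```text
time: 23.28
tool_pos: [0.4594, -0.0638, 0.1445]
tool_rot: [3.126, 0.009, 2.84]
contact_force: [0.7, 1.2, 0.4]
opening: 0.0735
```

```bash
python3 -m creep '[0.8,-0.0075,0.002,-0.02,0.004,0.8,0,0,-0.02,0,0.8,0,0,-0.008,0,0.8,0,0,0,0,0.8,0,0,0,0]'
python3 - <<'E'
from h import *
c=snap('wrist','w19');st()
print(proj(c,[[.4516,-.0616,.083],[.4583,.0179,.044]]))
E
```

```text
time: 23.9
tool_pos: [0.4578, -0.0632, 0.0998]
tool_rot: [3.126, 0.02, 2.844]
contact_force: [0.5, 1.0, -0.0]
opening: 0.0735
t 23.95 pos [ 0.4578 -0.0633  0.0998] rot [3.126 0.021 2.844] F [ 0.2 -0.3  0.5] open 0.0737 q [-0.31  0.41  1.91  0.02  0.8  -1.6 ]
[[276.12544866 253.56935015]
 [402.73182324 199.64115108]]
```

View pics/w19.png

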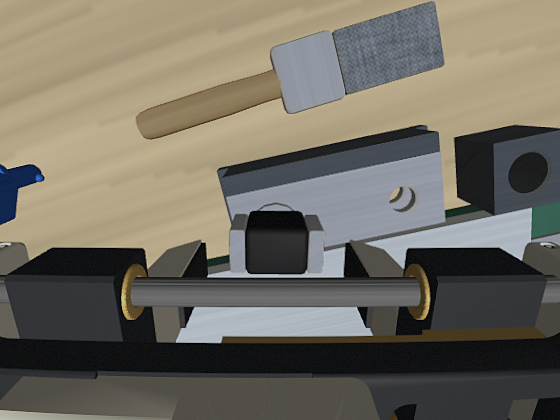

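```bash
python3 -m creep '[0.8,-0.004,0.0012,-0.006,0,0.8,-0.002,0.0004,-0.006,0,0.8,-0.001,0,-0.006,0,0.8,-0.0005,0,-0.004,0,0.8,0,0,0,0,0.8,0,0,0,0]'
```

```text
time: 24.7
tool_pos: [0.4499, -0.0616, 0.0768]
tool_rot: [3.126, 0.021, 2.844]
contact_force: [0.2, -0.0, 0.5]
opening: 0.0735
```

```bash
python3 -m creep '[0.8,0.0015,0,-0.001,0,0.8,0,0,0,0,0.3,0,0,0,0,0.3,0,0,0,0,0.3,0,0,0,0,0.3,0,0,0,0,0.3,0,0,0,0,0.3,0,0,0,0]' 25
python3 - <<'E'
from h import *
c=snap('wrist','w20');st()
E
```

```text
time: 25.7
tool_pos: [0.4519, -0.0617, 0.0764]
tool_rot: [3.126, 0.023, 2.844]
contact_force: [-0.0, -0.6, 0.9]
opening: 0.0393
t 25.75 pos [ 0.4519 -0.0617  0.0764] rot [3.126 0.023 2.844] F [-0.6  0.3  1.3] open 0.0395 q [-0.31  0.45  1.95  0.02  0.72 -1.61]
```

View pics/w20.png

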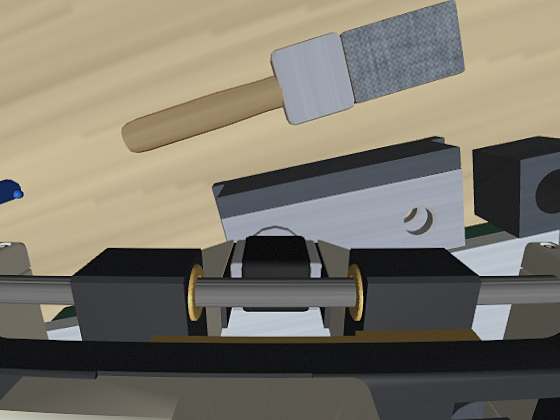

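```bash
python3 -m creep '[0.3,0,0,0.004,0,0.3,0,0,0.006,0,0.3,0,0,0.006,0,0.3,0,0,0.006,0,0.3,0,0,0,0]'
```

```text
time: 26.38
tool_pos: [0.4517, -0.0616, 0.0997]
tool_rot: [3.126, 0.022, 2.844]
contact_force: [0.3, -0.8, -2.5]
opening: 0.0397
```

```bash
python3 -m creep '[0.3,0,0,0.008,0,0.3,0,0,0.008,0,0.3,0,0,0.008,0,0.3,0,0,0.008,0,0.3,0,0,0.006,0,0.3,0,0,0,0,0.3,0,0,0,0]'
python3 - <<'E'
from h import *
c=snap('wrist','w21');st();c=snap('side','s21');c=snap('top','t21')
E
```

```text
time: 27.25
tool_pos: [0.4516, -0.0616, 0.1406]
tool_rot: [3.126, 0.022, 2.844]
contact_force: [-0.7, -0.1, -1.5]
opening: 0.039
t 27.3 pos [ 0.4516 -0.0615  0.1405] rot [3.126 0.022 2.844] F [-0.   0.4 -1.5] open 0.0393 q [-0.31  0.34  1.88  0.02  0.9  -1.6 ]
```

View pics/w21.png

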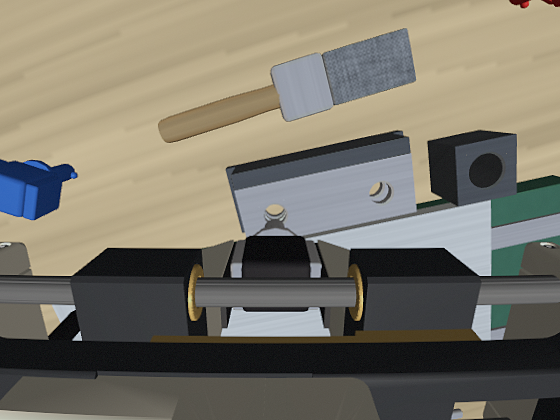

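View pics/s21.png

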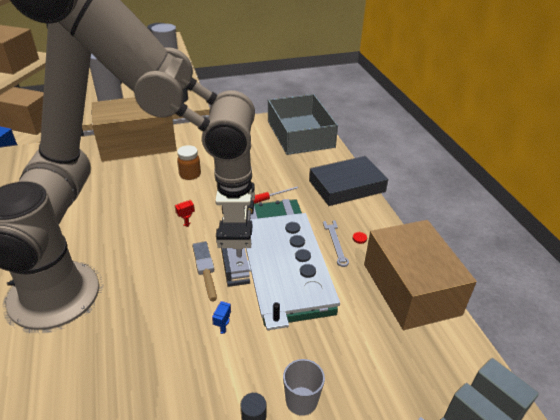

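```bash
python3 -m creep '[0.3,0.002,0.02,0,0,0.3,0.003,0.03,0,0,0.3,0.003,0.035,0,0,0.3,0.003,0.035,0,0,0.3,0.002,0.02,0,0,0.3,0.001,0.01,0,0,0.3,0,0,0,0,0.3,0,0,0,0]'
python3 - <<'E'
from h import *
c=snap('wrist','w22');st()
E
```

```text
time: 28.4
tool_pos: [0.4651, 0.0916, 0.1387]
tool_rot: [3.127, 0.019, 2.842]
contact_force: [-0.2, 0.4, -1.8]
opening: 0.0393
t 28.45 pos [0.4651 0.0916 0.1387] rot [3.127 0.019 2.842] F [ 0.5 -0.5 -1.3] open 0.0393 q [ 0.03  0.37  1.84  0.01  0.91 -1.25]
```

View pics/w22.png

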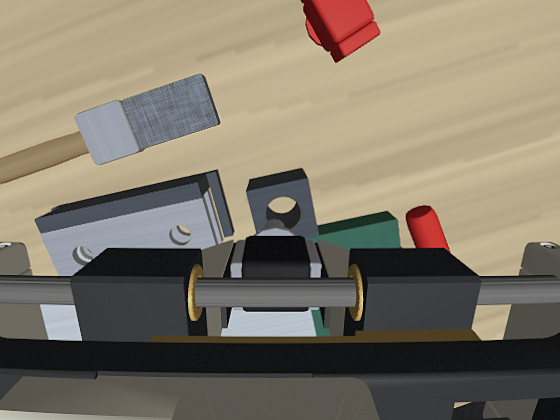

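```bash
python3 -m creep '[0.3,0.0003,0.0055,-0.008,0,0.3,0,0,-0.01,0,0.3,0,0,0,0,0.3,0,0,0,0]'
python3 - <<'E'
from h import *
c=snap('wrist','w23');st()
im=c['image'][:,:,::-1]
cv2.imwrite('pics/w23c.png',cv2.resize(im[150:290,210:350],None,fx=5,fy=5,interpolation=cv2.INTER_CUBIC))
h=np.array([.4519,-.0617])+.16*np.array([.085,.9964]); print(h)
f=lambda p:np.round((proj(c,p)-[210,150])*5,0)
print(f([[*h,.044],[h[0]-.013,h[1],.044],[h[0],h[1]+.013,.044],[h[0],h[1]-.013,.044]]))
E
```

```text
time: 28.95
tool_pos: [0.4652, 0.0961, 0.119]
tool_rot: [3.128, 0.018, 2.84]
contact_force: [0.0, -1.1, -1.3]
opening: 0.0396
t 29.0 pos [0.4652 0.0961 0.119 ] rot [3.128 0.018 2.84 ] F [-0.7 -0.2 -1.4] open 0.0388 q [ 0.04  0.4   1.86  0.01  0.86 -1.24]
[0.4655   0.097724]
[[338. 376.]
 [309. 289.]
 [429. 349.]
 [247. 403.]]
```

View pics/w23c.png

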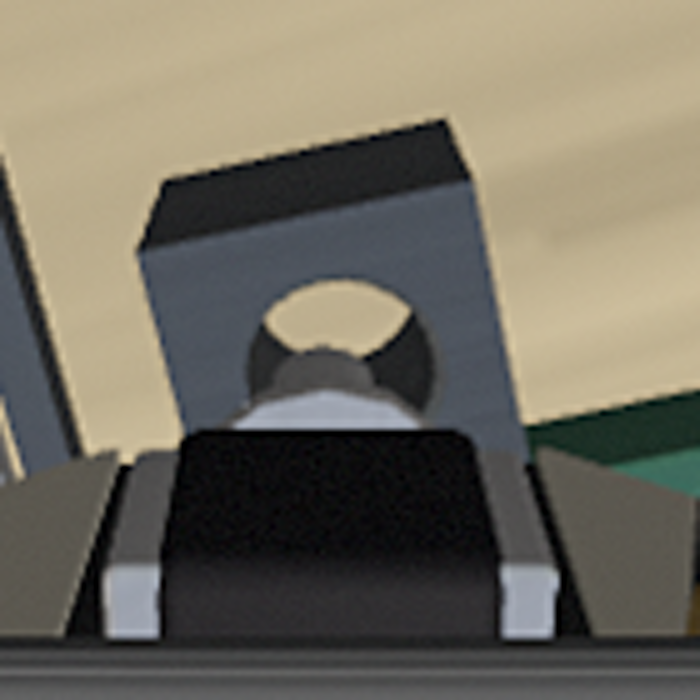

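```bash
python3 -m creep '[0.3,0.0003,0.0013,-0.006,0,0.3,0,0,-0.01,0,0.3,0,0,-0.01,0,0.3,0,0,-0.008,0,0.3,0,0,-0.003,0,0.3,0,0,0,0,0.3,0,0,0,0]'
```

```text
time: 29.88
tool_pos: [0.4655, 0.0975, 0.0792]
tool_rot: [3.128, 0.018, 2.84]
contact_force: [-0.0, -0.0, -1.6]
opening: 0.0393
```

```bash
python3 -m creep '[0.3,0.0,0,-0.002,0,0.3,0,0,0,0,0.3,0,0,0,0]'
```

```text
time: 30.25
tool_pos: [0.4659, 0.0975, 0.0777]
tool_rot: [3.127, 0.019, 2.84]
contact_force: [0.6, -1.3, -1.9]
opening: 0.0393
```

```bash
python3 -m creep '[0.3,-0.0004,0,-0.001,0,0.3,0,0,0,0,0.5,0,0,0,0,0.65,0,0,0,0,0.75,0,0,0,0,0.75,0,0,0,0]'
python3 - <<'E'
from h import *
c=snap('wrist','w24');st()
E
```

```text
time: 31.0
tool_pos: [0.466, 0.0975, 0.0772]
tool_rot: [3.127, 0.021, 2.84]
contact_force: [0.7, -0.3, 0.3]
opening: 0.0678
t 31.05 pos [0.466  0.0975 0.0772] rot [3.127 0.021 2.84 ] F [-0.3 -1.7 -0.5] open 0.0684 q [ 0.04  0.47  1.89  0.01  0.75 -1.24]
```

View pics/w24.png

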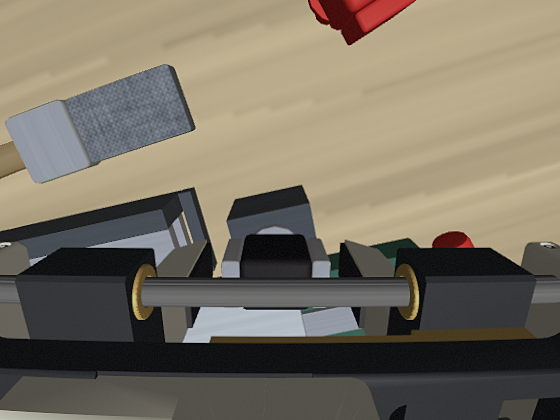

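```bash
python3 -m creep '[0.75,0,0,0.01,0,0.75,0,0,0.02,0,0.75,0,0,0.03,0,0.75,0,0,0.03,0,0.75,0.004,-0.03,0.01,0.05,0.75,0.004,-0.045,0,0.08,0.75,0.004,-0.045,0,0.08,0.75,0.004,-0.045,0,0,0.75,0.004,-0.045,0,0,0.75,0.004,-0.045,0,0,0.75,0,-0.03,0,0,0.75,0,0,0,0]'
python3 - <<'E'
from h import *
c=snap('wrist','w25');st()
u=proj(c,[[.4924,-.2433,.089],[.4924,-.2433,.04]]);print(u)
E
```

```text
time: 32.55
tool_pos: [0.4906, -0.1964, 0.1897]
tool_rot: [3.129, 0.032, 3.059]
contact_force: [0.3, -0.7, -0.5]
opening: 0.0687
t 32.6 pos [ 0.4905 -0.1952  0.1896] rot [3.128 0.031 3.06 ] F [0.1 0.  0.7] open 0.0688 q [-0.54  0.39  1.63  0.03  1.1  -2.04]
[[213.56119678 219.80991456]
 [222.73624272 201.37246618]]
```

View pics/w25.png

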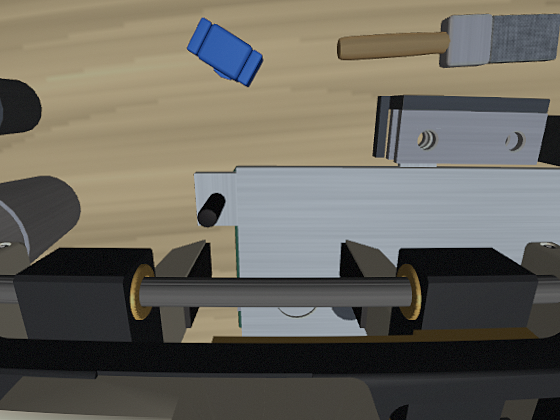

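Run:
```python
from h import *
c=snap('wrist');st(); im=c['image'][:,:,::-1]
print(onz(c,(208,217),.089),onz(c,(216.5,201),.04))
cv2.imwrite('pics/w25c.png',cv2.resize(im[160:240,170:290],None,fx=6,fy=6,interpolation=cv2.INTER_CUBIC))
```

```text
t 32.65 pos [ 0.4905 -0.1943  0.1895] rot [3.128 0.031 3.061] F [-0.3 -0.7 -0.1] open 0.0692 q [-0.54  0.39  1.63  0.03  1.1  -2.04]
[ 0.48974775 -0.24598261  0.089     ] [ 0.49151361 -0.24764597  0.04      ]
```

View pics/w25c.png

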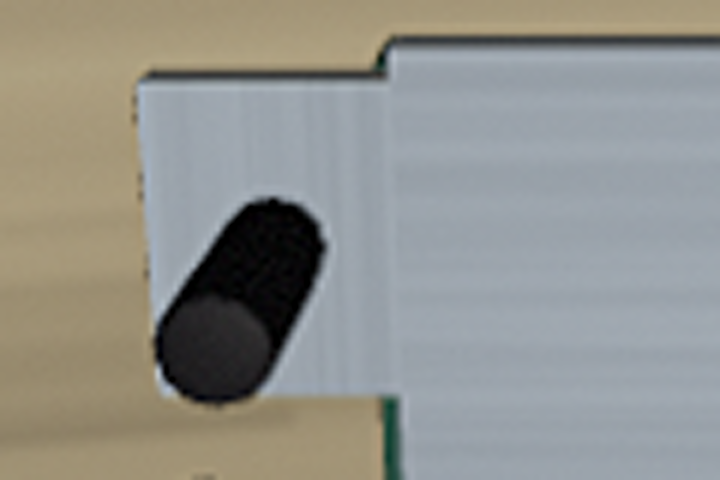

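```bash
python3 -m creep '[0.55,0,-0.02,-0.02,0,0.55,0,-0.02,-0.02,0,0.55,0,-0.008,-0.015,0,0.55,0,-0.002,0,0,0.55,0,0,0,0,0.55,0,0,0,0]'
python3 - <<'E'
from h import *
c=snap('wrist','w26');st()
E
```

```text
time: 33.4
tool_pos: [0.4919, -0.2386, 0.1357]
tool_rot: [3.127, 0.033, 3.069]
contact_force: [-0.2, -0.2, 0.3]
opening: 0.0504
t 33.45 pos [ 0.4919 -0.2386  0.1358] rot [3.127 0.033 3.069] F [ 0.1 -0.7 -0.5] open 0.0506 q [-0.61  0.49  1.64  0.04  0.99 -2.12]
```

View pics/w26.png

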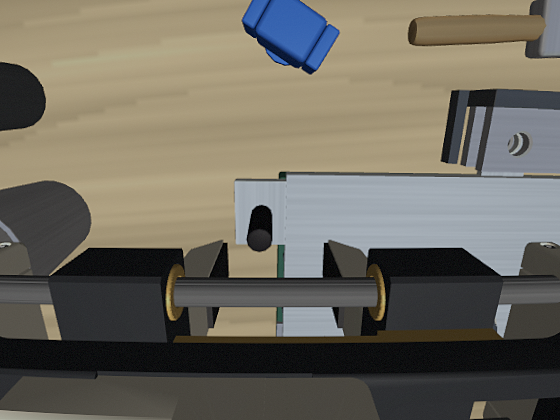

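```bash
python3 - <<'E'
from h import *
c=snap('wrist');st()
print(onz(c,(260,241),.089),onz(c,(262,213),.04))
E
python3 -m creep '[0.55,-0.001,-0.008,-0.015,-0.01,0.55,0,0,-0.018,0,0.55,0,0,-0.012,0,0.55,0,0,-0.005,0,0.55,0,0,0,0]'
```

```text
t 33.5 pos [ 0.4919 -0.2388  0.1358] rot [3.127 0.033 3.069] F [ 0.3 -0.8 -0.8] open 0.0507 q [-0.61  0.49  1.64  0.04  0.99 -2.13]
[ 0.49111479 -0.24796721  0.089     ] [ 0.49015777 -0.24792327  0.04      ]
time: 34.12
tool_pos: [0.4905, -0.248, 0.0827]
tool_rot: [3.128, 0.034, 3.057]
contact_force: [-0.0, 0.4, 0.2]
opening: 0.0506
```

```bash
python3 -m creep '[0.55,0,0,-0.004,0,0.1,0,0,0,0,0.1,0,0,0,0,0.1,0,0,0,0,0.1,0,0,0,0,0.1,0,0,0,0]' 12
```

```text
time: 34.88
tool_pos: [0.4913, -0.2477, 0.0797]
tool_rot: [3.128, 0.036, 3.057]
contact_force: [-0.4, -0.8, -0.9]
opening: 0.0155
```

Run:
```python
from h import *
c=snap('top'); im=c['image'][:,:,::-1]
cv2.imwrite('pics/t27.png',cv2.resize(im[160:275,200:390],None,fx=4.2,fy=4.2,interpolation=cv2.INTER_CUBIC))
m=(im.max(2)<90).astype(np.uint8)*255
for q in cv2.findContours(m,cv2.RETR_EXTERNAL,cv2.CHAIN_APPROX_NONE)[0]:
    if 80<cv2.contourArea(q)<250:
        (u,v),ax,an=cv2.fitEllipse(q); print(np.round((u,v),1),np.round(ax,1),np.round(onz(c,(u,v),.046),4))
```

```text
[258.4 281.3] [12.4 23.2] [0.3766 0.0384 0.046 ]
[125.7 268.3] [19.3 23.8] [0.4024 0.3942 0.046 ]
[280.  254.8] [21.2 58. ] [ 0.4484 -0.0177  0.046 ]
[237.4 247.1] [17.8 18.7] [0.4662 0.097  0.046 ]
[221.4 229.1] [ 8.3 37.1] [0.5134 0.1416 0.046 ]
[  3.7 211.1] [ 8.  55.4] [0.5474 0.7331 0.046 ]
[322.  196.6] [12.5 12.8] [ 0.6082 -0.1281  0.046 ]
[302.2 194.1] [12.3 12.8] [ 0.6138 -0.0742  0.046 ]
[282.1 192.6] [12.2 13.1] [ 0.6164 -0.0196  0.046 ]
[262.3 190.4] [12.4 12.9] [0.6211 0.0344 0.046 ]
[228.2 175.6] [ 7.9 35.8] [0.6592 0.128  0.046 ]
[179.6  45.9] [17.2 21.1] [1.0209 0.2755 0.046 ]
[495.2  19. ] [11.6 21.3] [ 1.125  -0.6104  0.046 ]
[203.3  16.6] [ 8.5 16.6] [1.1077 0.2128 0.046 ]
[427.4  10.6] [13.  21.6] [ 1.1436 -0.4179  0.046 ]
[107.    4.2] [10.2 18.8] [1.1376 0.4851 0.046 ]
```

View pics/t27.png

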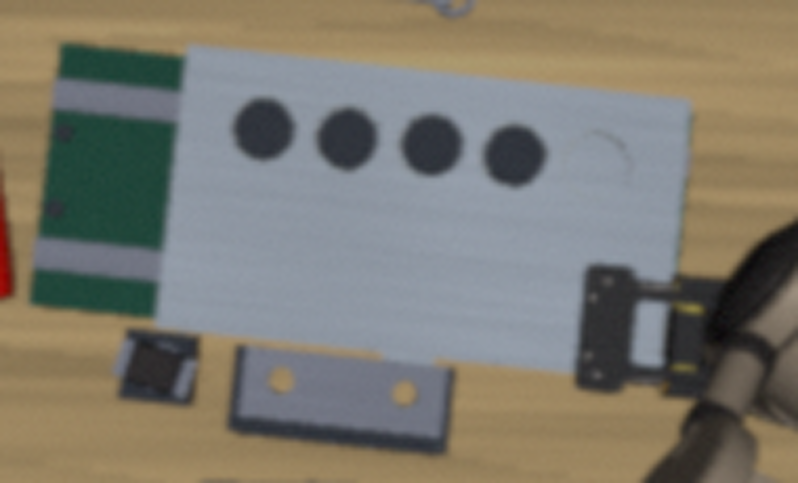

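```bash
python3 -m creep '[0.1,0.0002,0.002,0,0,0.1,0.0003,0.004,0,0,0.1,0.0005,0.006,0,0,0.1,0.0006,0.007,0,0,0.1,0.0007,0.008,0,0,0.1,0.0007,0.008,0,0,0.1,0.0007,0.008,0,0,0.1,0.0007,0.008,0,0,0.1,0.0006,0.006,0,0,0.1,0.0005,0.004,0,0,0.1,0,0.002,0,0,0.1,0,0,0,0]'
```

```text
time: 36.42
tool_pos: [0.497, -0.181, 0.0797]
tool_rot: [3.13, 0.036, 3.058]
contact_force: [-0.4, -1.5, -0.6]
opening: 0.0156
```

```bash
python3 -m creep '[0.1,0.0002,0.002,0,0,0.1,0.0003,0.003,0,0,0.1,0.0003,0.003,0,0,0.1,0.0002,0.002,0,0,0.1,0.0001,0.001,0,0,0.1,0.0001,0.001,0,0,0.1,0,0.0,0,0]'
```

```text
time: 37.3
tool_pos: [0.4981, -0.1687, 0.0797]
tool_rot: [3.13, 0.036, 3.057]
contact_force: [-0.6, -2.0, -0.7]
opening: 0.0154
```

```bash
python3 -m creep '[0.1,0.0001,0.001,0,0,0.1,0,0,0,0,0.1,0.0001,0.001,0,0,0.1,0,0.001,0,0,0.1,0,0,0,0]'
```

```text
time: 37.92
tool_pos: [0.4982, -0.1679, 0.0797]
tool_rot: [3.134, 0.036, 3.057]
contact_force: [0.3, -0.0, -0.5]
opening: 0.0158
```

```bash
python3 -m creep '[0.1,0.0002,0.002,0,0,0.1,0.0002,0.002,0,0,0.1,0,0,0,0]'
python3 - <<'E'
from h import *
c=snap('top'); im=c['image'][:,:,::-1];st()
cv2.imwrite('pics/t28.png',cv2.resize(im[160:275,200:390],None,fx=4.2,fy=4.2,interpolation=cv2.INTER_CUBIC))
E
```

```text
time: 38.3
tool_pos: [0.4981, -0.1679, 0.0796]
tool_rot: [3.14, 0.036, 3.058]
contact_force: [0.5, 2.0, 0.9]
opening: 0.0156
t 38.35 pos [ 0.4982 -0.1679  0.0797] rot [3.14  0.036 3.058] F [-0.8 -4.4 -2. ] open 0.0158 q [-0.48  0.53  1.76  0.02  0.81 -1.98]
```

View pics/t28.png

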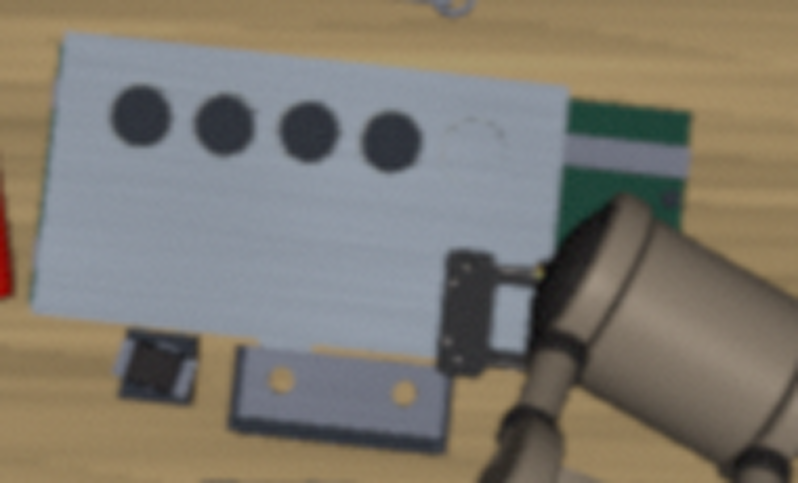

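```bash
python3 -m creep '[0.3,0,0,0,0,0.45,0,0,0,0,0.55,0,0,0,0,0.55,0,0,0.015,0,0.55,0,0,0.03,0,0.7,0,0.01,0.03,-0.05,0.75,-0.005,0.04,0.02,-0.06,0.75,-0.007,0.05,0,-0.06,0.75,-0.007,0.05,0,-0.04,0.75,-0.007,0.05,0,0,0.75,-0.003,0.03,0,0,0.75,0,0,0,0]'
python3 - <<'E'
from h import *
c=snap('wrist','w29');st()
E
```

```text
time: 39.85
tool_pos: [0.4695, 0.0704, 0.1874]
tool_rot: [3.134, 0.048, 2.84]
contact_force: [0.1, -1.0, 1.0]
opening: 0.0687
t 39.9 pos [0.4698 0.0695 0.1874] rot [3.135 0.049 2.839] F [ 0.5 -0.6 -0.6] open 0.0687 q [-0.01  0.29  1.79 -0.01  1.01 -1.27]
```

View pics/w29.png

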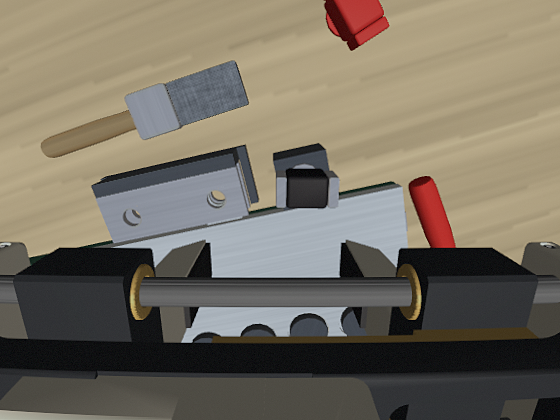

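Run:
```python
from h import *
c=snap('wrist');st();im=c['image'][:,:,::-1]
cv2.imwrite('pics/w29c.png',cv2.resize(im[135:235,190:350],None,fx=5,fy=5,interpolation=cv2.INTER_CUBIC))
```

```text
t 39.95 pos [0.47   0.0686 0.1872] rot [3.135 0.049 2.838] F [ 0.4  0.5 -0.1] open 0.0685 q [-0.01  0.3   1.79 -0.01  1.01 -1.27]
```

View pics/w29c.png

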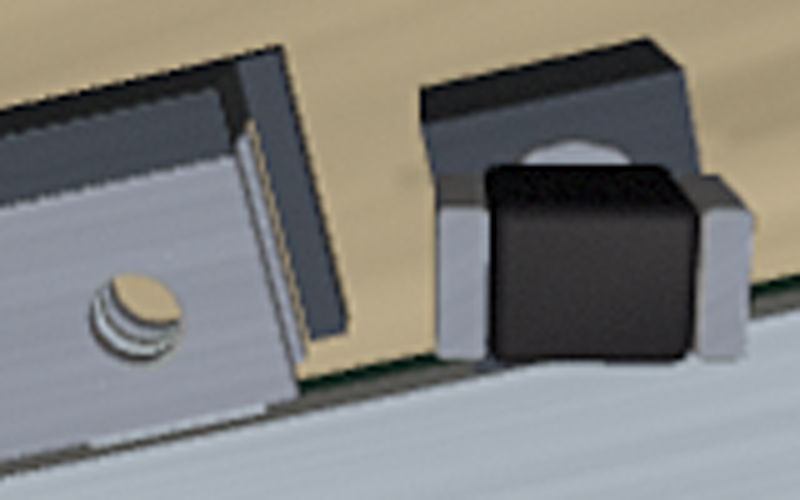

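Run:
```python
from h import *
c=snap('wrist'); f=lambda u,v:(190+(u+.5)/5-.5,135+(v+.5)/5-.5)
s=st()
A=np.array([onz(c,f(*q),.083)[:2] for q in [(492,208),(695,212),(692,357),(495,357)]])
print(np.round(A,4),'centre',A.mean(0))
for q in [A[1]-A[0],A[2]-A[3]]: print(np.linalg.norm(q),np.arctan2(q[1],q[0])-np.pi/2)
print('hw',onz(c,f(138,318),.044))
```

```text
t 40.0 pos [0.47   0.068  0.1869] rot [3.135 0.048 2.836] F [-0.1 -1.1  0.9] open 0.0689 q [-0.01  0.3   1.79 -0.01  1.01 -1.27]
[[0.4486 0.0849]
 [0.4582 0.1134]
 [0.4801 0.1073]
 [0.471  0.0786]] centre [0.46446908 0.09606983]
0.030138317776864505 -0.32444557902591065
0.03010800859571098 -0.30586771491948417
hw [0.45805574 0.01860993 0.044     ]
```

```bash
python3 -m creep '[0.75,-0.002,0.012,-0.015,0,0.75,-0.002,0.012,-0.02,0,0.75,-0.001,0.004,-0.015,0,0.75,0,0,-0.005,0,0.75,0,0,0,0,0.75,0,0,0,0]'
```

```text
time: 40.75
tool_pos: [0.4676, 0.0901, 0.1321]
tool_rot: [3.135, 0.051, 2.827]
contact_force: [-0.7, -0.0, -0.3]
opening: 0.0691
```

```bash
python3 -m creep '[0.75,-0.002,0.006,-0.01,0.01,0.75,-0.0005,0.001,-0.015,0,0.75,0,0,-0.008,0,0.75,0,0,0,0]'
python3 - <<'E'
from h import *
c=snap('wrist','w30');st()
E
```

```text
time: 41.25
tool_pos: [0.4654, 0.0976, 0.0983]
tool_rot: [3.134, 0.053, 2.837]
contact_force: [-0.1, -0.7, -0.5]
opening: 0.0688
t 41.3 pos [0.4656 0.0976 0.0987] rot [3.134 0.054 2.837] F [0.2 0.7 0.4] open 0.0692 q [ 0.05  0.42  1.9  -0.02  0.77 -1.2 ]
```

View pics/w30.png

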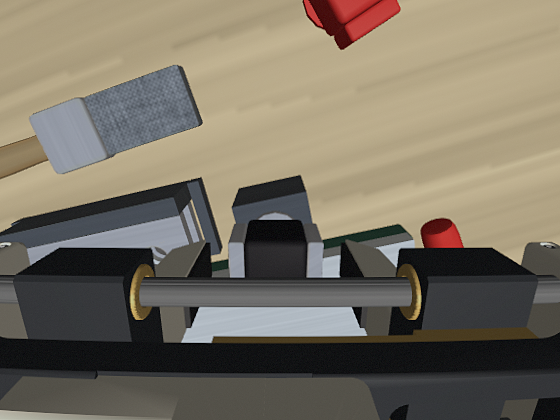

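```bash
python3 -m creep '[0.75,0,0,-0.01,0.003,0.75,0,0,-0.007,0,0.75,0,0,-0.003,0,0.75,0,0,0,0,0.75,0,0,0,0]'
```

```text
time: 41.92
tool_pos: [0.4661, 0.0976, 0.0779]
tool_rot: [3.134, 0.055, 2.841]
contact_force: [-0.0, -0.5, 0.4]
opening: 0.0687
```

```bash
python3 -m creep '[0.3,0,0,0,0,0.3,0,0,0,0,0.3,0,0,0,0,0.3,0,0,0,0,0.3,0,0,0,0,0.3,0,0,0,0]' 25
python3 - <<'E'
from h import *
c=snap('wrist','w31');st();im=c['image'][:,:,::-1]
cv2.imwrite('pics/w31c.png',cv2.resize(im[150:290,200:350],None,fx=5,fy=5,interpolation=cv2.INTER_CUBIC))
E
```

```text
time: 42.68
tool_pos: [0.4663, 0.0976, 0.0785]
tool_rot: [3.133, 0.056, 2.84]
contact_force: [-0.2, -0.9, -0.2]
opening: 0.0393
t 42.73 pos [0.4663 0.0976 0.0785] rot [3.133 0.056 2.84 ] F [-0.5 -0.9  1.1] open 0.0398 q [ 0.05  0.46  1.91 -0.02  0.71 -1.2 ]
```

View pics/w31c.png

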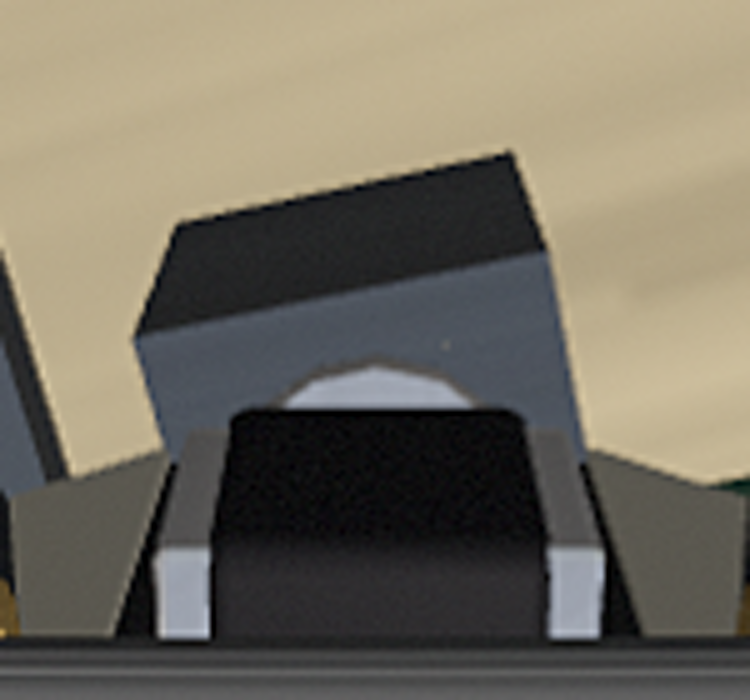

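```bash
python3 -m creep '[0.3,0,0,0.004,0,0.3,0,0,0.008,0,0.3,0,0,0.01,0,0.3,0,0,0.01,0,0.3,0,0,0.01,0,0.3,0,0,0.006,0,0.3,0,0,0,0,0.3,0,0,0,0]'
```

```text
time: 43.72
tool_pos: [0.466, 0.0977, 0.1301]
tool_rot: [3.133, 0.056, 2.84]
contact_force: [-0.1, 0.5, -1.8]
opening: 0.0392
```

```bash
python3 -m creep '[0.3,-0.001,-0.012,0.001,0,0.3,-0.002,-0.02,0,0,0.3,-0.002,-0.02,0,0,0.3,-0.001,-0.014,0,0,0.3,-0.001,-0.007,0,0,0.3,0,0,0,0,0.3,0,0,0,0]'
python3 - <<'E'
from h import *
c=snap('wrist','w32');st()
E
```

```text
time: 44.6
tool_pos: [0.4576, 0.0204, 0.1299]
tool_rot: [3.134, 0.053, 2.841]
contact_force: [0.8, -0.4, -2.2]
opening: 0.0391
t 44.65 pos [0.4576 0.0205 0.1299] rot [3.134 0.053 2.841] F [ 0.2 -0.3 -1.6] open 0.039 q [-0.12  0.35  1.91 -0.    0.83 -1.39]
```

```bash
python3 -m creep '[0.3,0.0013,-0.0022,-0.004,0,0.3,0,0,-0.001,0,0.3,0,0,0,0]'
python3 - <<'E'
from h import *
c=snap('wrist','w33');st();im=c['image'][:,:,::-1]
cv2.imwrite('pics/w33c.png',cv2.resize(im[150:290,200:350],None,fx=5,fy=5,interpolation=cv2.INTER_CUBIC))
E
```

```text
time: 45.02
tool_pos: [0.459, 0.019, 0.1244]
tool_rot: [3.134, 0.053, 2.842]
contact_force: [-0.2, -0.4, -1.1]
opening: 0.0395
t 45.08 pos [0.4591 0.019  0.1244] rot [3.134 0.053 2.842] F [-0.9 -0.2 -0.8] open 0.0391 q [-0.12  0.36  1.91 -0.    0.82 -1.39]
```

View pics/w33c.png

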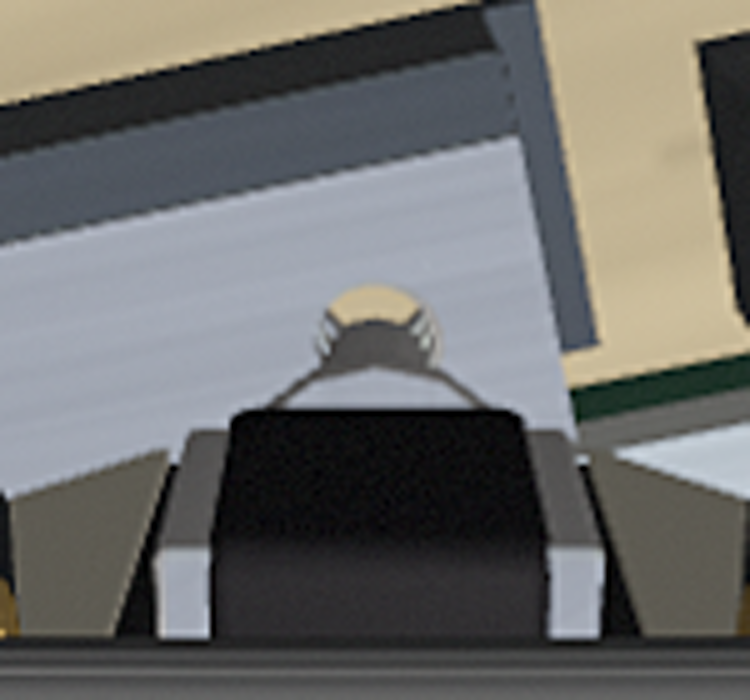

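```bash
python3 -m creep '[0.3,0,-0.0004,-0.003,0,0.3,0,0,-0.003,0,0.3,0,0,-0.003,0,0.3,0,0,-0.003,0,0.3,0,0,0,0]'
python3 - <<'E'
from h import *
c=snap('wrist','w34');st();im=c['image'][:,:,::-1]
cv2.imwrite('pics/w34c.png',cv2.resize(im[150:290,200:350],None,fx=5,fy=5,interpolation=cv2.INTER_CUBIC))
E
```

```text
time: 45.7
tool_pos: [0.4589, 0.0186, 0.1115]
tool_rot: [3.134, 0.053, 2.842]
contact_force: [0.1, -0.4, -1.5]
opening: 0.0393
t 45.75 pos [0.459  0.0186 0.1116] rot [3.134 0.053 2.842] F [ 0.6 -0.2 -1.2] open 0.0393 q [-0.13  0.38  1.93 -0.    0.78 -1.4 ]
```

View pics/w34c.png

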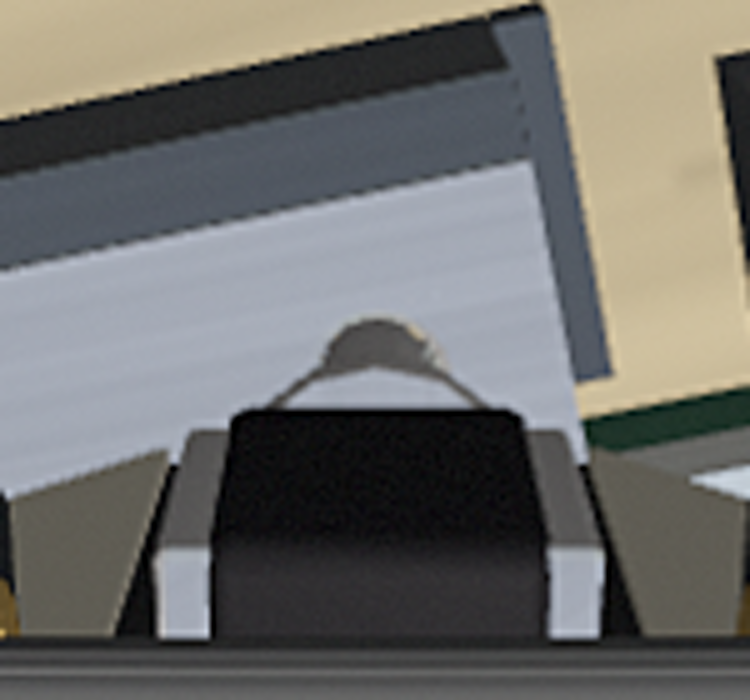

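```bash
python3 -m creep '[0.3,0,0.0005,-0.003,0,0.3,0,0,-0.004,0,0.3,0,0,-0.004,0,0.3,0,0,0,0]'
```

```text
time: 46.25
tool_pos: [0.459, 0.0192, 0.0999]
tool_rot: [3.134, 0.053, 2.842]
contact_force: [0.6, -1.0, -2.1]
opening: 0.0393
```

```bash
python3 -m creep '[0.3,0,0,-0.004,0,0.3,0,0,-0.004,0,0.3,0,0,-0.004,0,0.3,0,0,-0.004,0,0.3,0,0,-0.003,0,0.3,0,0,0,0]'
```

```text
time: 47.0
tool_pos: [0.4591, 0.0192, 0.0794]
tool_rot: [3.134, 0.053, 2.842]
contact_force: [0.3, 0.9, -1.1]
opening: 0.0394
```

```bash
python3 -m creep '[0.3,0,0,-0.0015,0,0.3,0,0,0,0,0.3,0,0,-0.001,0,0.3,0,0,0,0]'
python3 - <<'E'
from h import *
c=snap('wrist','w35');st();im=c['image'][:,:,::-1]
cv2.imwrite('pics/w35c.png',cv2.resize(im[150:290,200:350],None,fx=5,fy=5,interpolation=cv2.INTER_CUBIC))
E
```

```text
time: 47.5
tool_pos: [0.4597, 0.0191, 0.0786]
tool_rot: [3.134, 0.056, 2.843]
contact_force: [0.6, 0.1, -1.8]
opening: 0.0392
t 47.55 pos [0.4598 0.0191 0.0785] rot [3.134 0.056 2.843] F [ 0.2  0.2 -1.7] open 0.0393 q [-0.12  0.44  1.96 -0.    0.69 -1.39]
```

View pics/w35c.png

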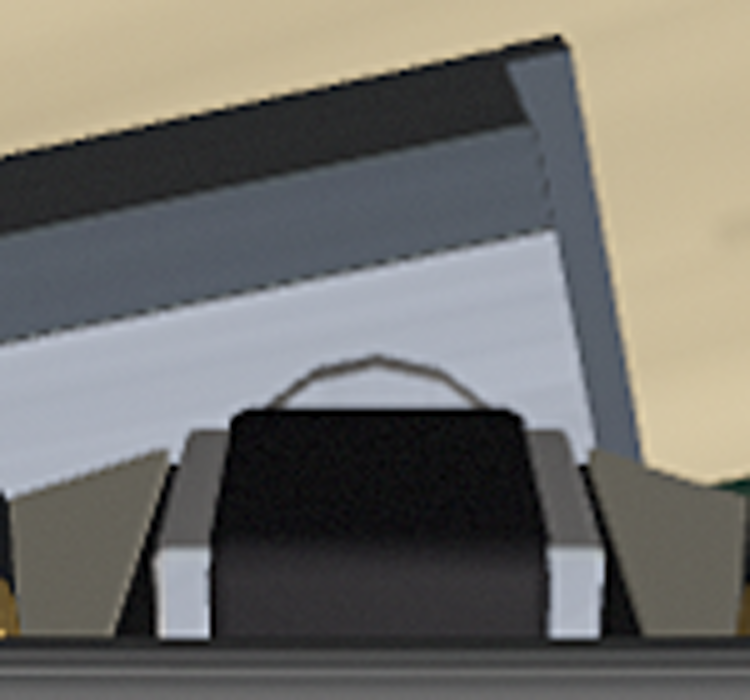

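```bash
python3 -m creep '[0.3,-0.0003,0,-0.002,0,0.3,0,0,0,0,0.3,0,0,-0.002,0]'
python3 - <<'E'
from h import *
st()
E
```

```text
time: 47.92
tool_pos: [0.4604, 0.0189, 0.0779]
tool_rot: [3.133, 0.06, 2.843]
contact_force: [-10.3, 0.7, 33.0]
opening: 0.0394
t 47.92 pos [0.4604 0.0189 0.0779] rot [3.133 0.06  2.843] F [-10.3   0.7  33. ] open 0.0394 q [-0.12  0.44  1.96 -0.    0.68 -1.39]
```

```bash
python3 -m creep '[0.3,0,0,0,0,0.45,0,0,0,0,0.6,0,0,0,0,0.75,0,0,0,0,0.75,0,0,0,0]'
python3 - <<'E'
from h import *
c=snap('wrist','w36');st();im=c['image'][:,:,::-1]
cv2.imwrite('pics/w36c.png',cv2.resize(im[150:290,200:350],None,fx=5,fy=5,interpolation=cv2.INTER_CUBIC))
E
```

```text
time: 48.55
tool_pos: [0.4608, 0.0189, 0.0777]
tool_rot: [3.133, 0.06, 2.843]
contact_force: [1.7, 0.4, 0.1]
opening: 0.066
t 48.6 pos [0.4608 0.0189 0.0777] rot [3.133 0.06  2.843] F [0.3 1.1 0.2] open 0.0676 q [-0.12  0.44  1.96 -0.    0.68 -1.39]
```

View pics/w36c.png

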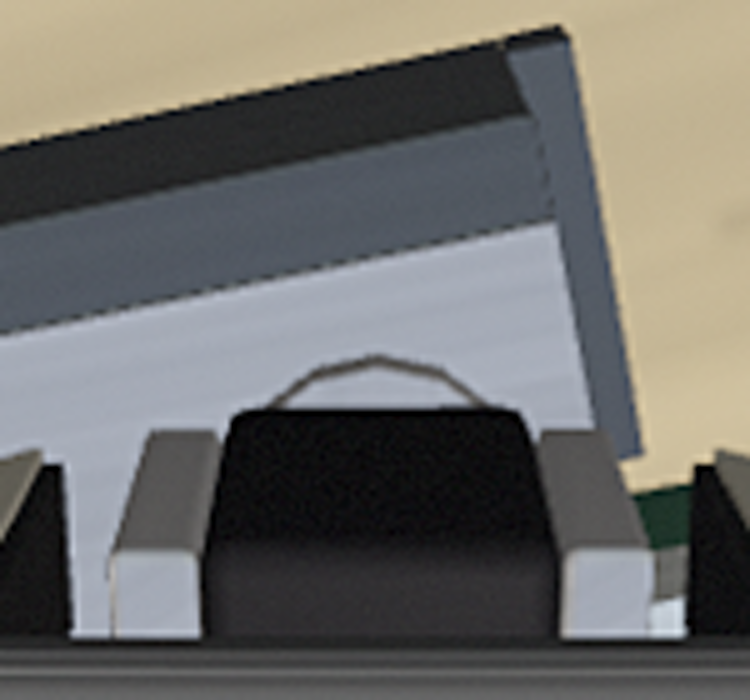

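```bash
python3 -m creep '[0.75,0,0,0.006,0,0.75,0,0,0.015,0,0.75,0,0,0.03,0,0.75,0,0,0.03,0,0.75,0.02,0,0.03,0,0.75,0.02,-0.02,0.03,0,0.75,0.02,-0.01,0.01,0,0.75,0,0,0,0,0.75,0,0,0,0]'
python3 - <<'E'
from h import *
st();c=snap('wrist','w37')
c=snap('side');im=c['image'][:,:,::-1]
cv2.imwrite('pics/s37.png',cv2.resize(im[180:340,180:350],None,fx=3.7,fy=3.7,interpolation=cv2.INTER_CUBIC))
E
```

```text
time: 49.72
tool_pos: [0.52, -0.0112, 0.2358]
tool_rot: [3.133, 0.06, 2.844]
contact_force: [-1.2, 0.4, -0.4]
opening: 0.069
t 49.73 pos [ 0.52   -0.0112  0.2358] rot [3.133 0.06  2.844] F [-1.2  0.4 -0.4] open 0.069 q [-0.17  0.32  1.61  0.    1.16 -1.44]
```

View pics/w37.png

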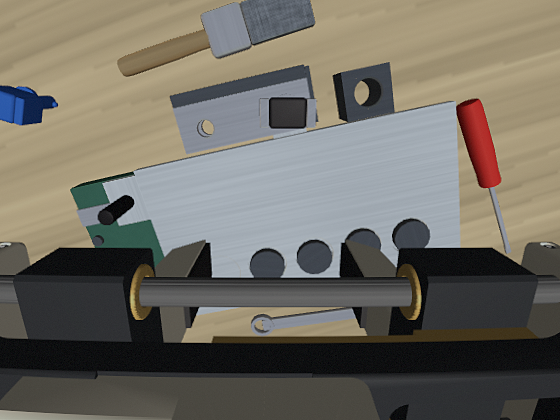

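View pics/s37.png

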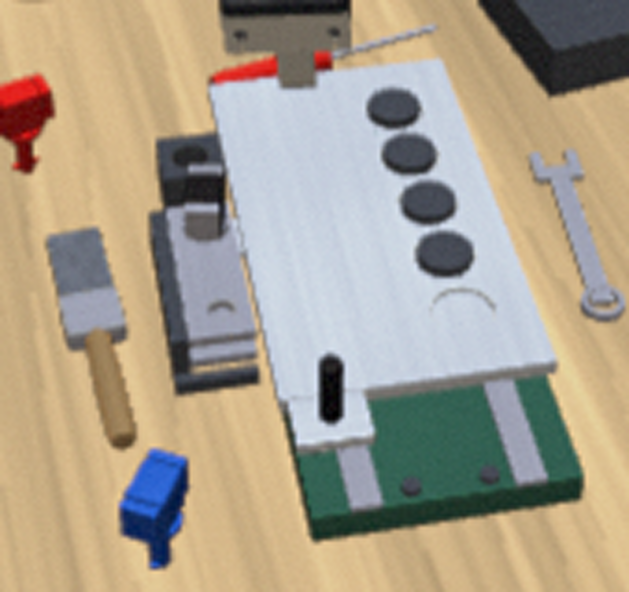

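```bash
python3 -m creep '[0.75,0.03,0.01,0,0,0.75,0.045,0.012,0,0,0.75,0.045,0.012,0,0,0.75,0.02,0.01,-0.01,0,0.75,0.005,0,0,0,0.75,0,0,0,0,0.75,0,0,0,0]'
python3 - <<'E'
from h import *
st();c=snap('wrist','w38');im=c['image'][:,:,::-1]
discs(c,.046)
for i in range(5):
    p=np.array([.6108,-.0753])+((i-2)*.054+.08)*np.array([.085,.9964]); 
    try: pocket(c,p)
    except Exception as e: print(i,e)
E
```

```text
time: 50.7
tool_pos: [0.6633, 0.0359, 0.2228]
tool_rot: [3.136, 0.051, 2.845]
contact_force: [-0.0, -0.1, -0.8]
opening: 0.0689
t 50.7 pos [0.6633 0.0359 0.2228] rot [3.136 0.051 2.845] F [-0.  -0.1 -0.8] open 0.0689 q [-0.06  0.6   1.19 -0.01  1.31 -1.33]
disc [176.5 160.2] [39.5 41.6] [ 0.6131 -0.0475  0.046 ]
disc [230.1 149.3] [40.2 40.7] [0.6184 0.0051 0.046 ]
disc [285.9 135.1] [40.5 41.6] [0.6212 0.0592 0.046 ]
disc [343.  123.2] [41.3 42.7] [0.6261 0.1128 0.046 ]
pocket 137 [ 0.6084 -0.1017] rms 0.0006435575640095378
pocket 166 [ 0.6145 -0.0515] rms 0.001528785174385354
pocket 125 [0.6212 0.003 ] rms 0.001904273079182034
pocket 95 [0.624  0.0589] rms 0.0018359991519022892
pocket 134 [0.6288 0.1149] rms 0.001688883368083421
```

View pics/w38.png

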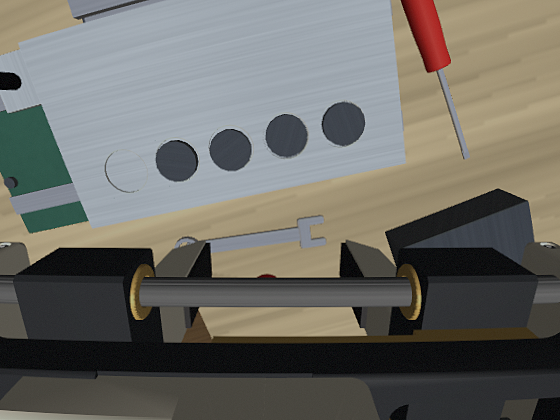

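Run:
```python
from h import *
c=snap('wrist');im=c['image'][:,:,::-1]
cv2.imwrite('pics/w38c.png',cv2.resize(im[90:200,140:380],None,fx=3.3,fy=3.3,interpolation=cv2.INTER_CUBIC))
c=snap('side');im=c['image'][:,:,::-1]
cv2.imwrite('pics/s38.png',cv2.resize(im[180:270,210:320],None,fx=6,fy=6,interpolation=cv2.INTER_CUBIC))
c=snap('top','t38')
```

```text
(no output)
```

View pics/w38c.png

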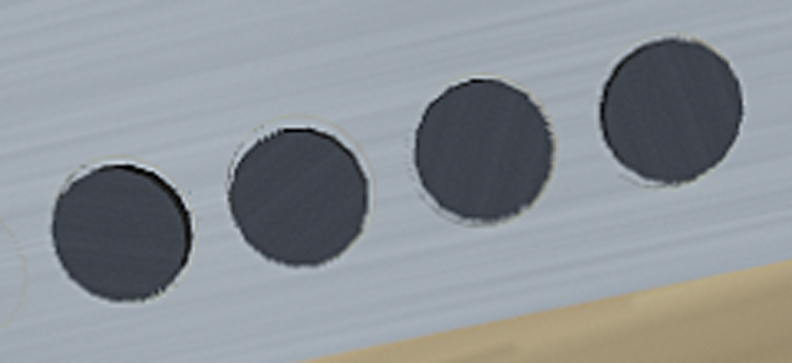

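View pics/s38.png

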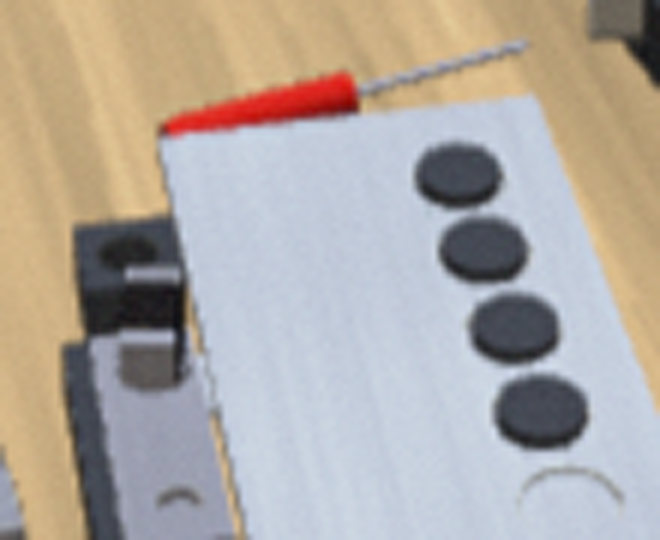

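View pics/t38.png

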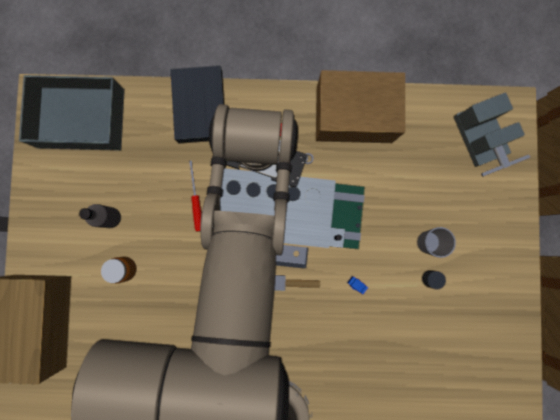

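```bash
python3 -m creep '[0.75,0.01,0.0,-0.015,0,0.75,0.01,0,-0.02,0,0.75,0.005,0.0,-0.015,0,0.75,0,0,-0.005,0,0.75,0,0,0,0,0.75,0,0,0,0]'
python3 - <<'E'
from h import *
st();c=snap('wrist','w39');im=c['image'][:,:,::-1]
m=(im.max(2)<90).astype(np.uint8)*255; m[235:]=0
d=[]
for q in cv2.findContours(m,cv2.RETR_EXTERNAL,cv2.CHAIN_APPROX_NONE)[0]:
    if cv2.contourArea(q)>800:
        (u,v),ax,an=cv2.fitEllipse(q)
        if min(ax)/max(ax)<.85: continue
        o=[]
        for zb,zt in [(.040,.046),(.040,.05)]:
            C=onz(c,(u,v),(zb+zt)/2)
            th=np.linspace(0,2*np.pi,60)
            P=np.array([[C[0]+.02*np.cos(t),C[1]+.02*np.sin(t),z] for t in th for z in (zb,zt)])
            o.append(cv2.contourArea(cv2.convexHull(proj(c,P).astype(np.float32))))
        print(np.round((u,v),1),'area',cv2.contourArea(q)+.5*len(q),'seated/unseated',np.round(o),np.round(onz(c,(u,v),.044),4))
cv2.imwrite('pics/w39c.png',cv2.resize(im[60:220,110:400],None,fx=2.7,fy=2.7,interpolation=cv2.INTER_CUBIC))
E
```

```text
time: 51.65
tool_pos: [0.6899, 0.0356, 0.1626]
tool_rot: [3.136, 0.05, 2.845]
contact_force: [0.1, 0.0, -0.1]
opening: 0.069
t 51.65 pos [0.6899 0.0356 0.1626] rot [3.136 0.05  2.845] F [ 0.1  0.  -0.1] open 0.069 q [-0.06  0.69  1.18 -0.01  1.22 -1.33]
[141.6 142.3] area 2196.0 seated/unseated [2290. 2447.] [ 0.6135 -0.0482  0.044 ]
[208.9 128.1] area 2196.0 seated/unseated [2343. 2449.] [0.619  0.0049 0.044 ]
[279.3 109.4] area 2256.0 seated/unseated [2424. 2504.] [0.6216 0.0593 0.044 ]
[351.6  93.9] area 2400.0 seated/unseated [2539. 2660.] [0.6264 0.113  0.044 ]
```

View pics/w39c.png

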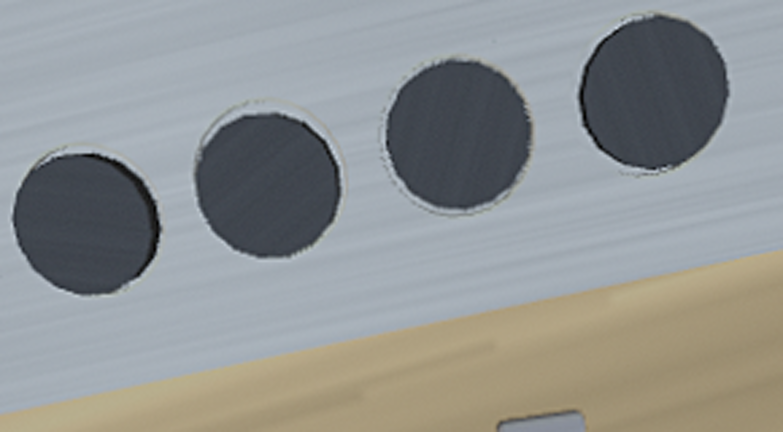

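Run:
```python
from h import *
c=snap('top'); im=c['image']
workorder.hand_in(); st()
```

```text
the job is handed in; nothing more can be done
the job is handed in; nothing more can be done
```

The job is done and handed in at about 52 s; the hand-in gave no verdict.

**What I did:** Four discs were on the deck. I slid them one at a time into pockets 1–4, without raising them off the deck, and left pocket 0 empty. I then squeezed the pin's buttons, drew it out and stood it in the parking hole. I ran the carriage by its handle to the working-end stop and pushed the pin home in the working-end hole. I released it and moved clear.

**Last checks:**
- **Discs:** each disc's outline is closer to the seated size than the raised size. All read about 4–7 % below the seated figure, so this rests on the comparison rather than an exact match. None had been knocked out of place.
- **Carriage:** it moved about 80 mm by the arm's readings, then stopped going further when pushed.
- **Pin:** the flange met the rail with about 33 N at the expected height. After release both buttons sprang back to the free 48 mm spacing. I could not see the balls themselves.
- **Bystanders:** everything else looked undisturbed in the last pictures.

**Disagreements:**
- **Camera:** positions differed from the arm's by 1–2 mm, within the stated calibration.
- **Tool tilt:** the tool crept to about 3° of tilt during the run. The insertion still met no side force I could measure.
- **Pocket fits:** with discs seated, the final fits for pockets 1–4 were poorer (1.5–1.9 mm rms), so I did not rely on them.

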